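# Light the peg rack, clear the spatulas into the bin, light the bin

## Task

First aim the lamp at the middle of the peg rack's crossbar by swivelling and tilting its head. Then open the flip-top bin fully upright, put every wooden spatula in it (lift each hanging one off its peg, and pick up the one that has fallen on the tiles), and shut the lid right down. Last, turn the lamp to shine at the middle of the bin; leave the cooker lid, the plates and the jar where they are.

Things in the scene. Friction and masses are not known exactly. Their poses are not given: they have to be found in the camera images.
- bin: fixed blue plastic bin 140 mm deep (own x), 180 wide (own y), 145 high, walls and floor 4 mm. Origin: centre of its underside; z up. The flip-top lid is hinged along the top of its +x side; the lid handle is on the -x side, towards the robot within some 15 degrees. It stands to the robot's left or right, the lamp on the other side
- bin_center (a point): middle of the bin's volume, 72.5 mm above its underside; axes as the bin's
- lid (a joint): opening angle of the bin's lid in rad: 0 shut, 1.57 upright, 1.9 stop. The hinge is stiff (about 0.2 N m friction): the lid stays where it is left. It starts shut or a little ajar
- lid_hinge (a point): middle of the lid's hinge line, 70 mm behind the bin's centre (+x of the bin) and 149 mm above its underside. The lid is a blue slab 8 mm thick reaching 142 mm forward of the hinge line
- lid_handle (a point): middle of the handle bar of the lid: a round bar 10 mm thick, 90 mm long, parallel to the hinge and 182 mm from it, carried by two arms 35 mm clear of the lid's front edge (open loop: fingers can straddle the bar from above)
- lamp: rechargeable LED work lamp: black round foot 144 mm across, fixed to the tiles; on it a steel fork that swivels, in the fork a flat black head 122 x 80 x 26 mm that tilts, with a white light face and a loop handle on top. Origin: centre of the underside of the foot
- swivel (a joint): swivel angle of the lamp's fork about the vertical axis through the foot's centre, rad, growing anticlockwise from above, stops at +-2.4; friction about 0.12 N m, stays where left
- tilt (a joint): tilt of the lamp's head in rad: 0 = the light shines level, positive = upward, negative = downward, stops at +-0.8; friction about 0.2 N m, stays where left
- lamp_center (a point): centre of the lamp's head: on the tilt axis and on the swivel axis, 105 mm above the tiles (it does not move). Its own x is the direction in which the light shines (out of the white face), y is along the tilt axis, z points to the handle
- lamp_handle (a point): middle of the lamp's handle bar: round, 10 mm thick, 96 mm long, parallel to the tilt axis, 80 mm from lamp_center along the head's own z, 35 mm clear of the top of the head. Held across, it both twists the swivel and tilts the head
- rack: fixed T-shaped wooden peg rack: base 110 x 160 x 18 mm, post, 16 mm thick crossbar 220 mm long along own y at 240 mm height. Three 7 mm steel pegs stick out level from it to own -x (towards the robot) at own y -85, 0, +85 mm, 65 mm long; the last 10 mm bend up, tip top 11.5 mm above the peg axis. Origin: centre of the underside
- rail_mid (a point): middle of the rack's crossbar, 240 mm above the tiles
- cooker_lid: bystander: stainless steel pressure cooker lid with black valve knob, 224 mm across, 54 mm high, lying on the tiles
- plates: bystander: two stacked white melamine plates, 200 mm across, 24 mm high
- jar: bystander: closed jar 70 mm across, 90 mm high
- spatula1: flat wooden spatula 109 mm long, 10 thick, 35 g. Origin: mid-thickness, on the handle, 8 mm from the blade. Own z: along it to the eye end (+61 mm; eye 22 mm wide, its hole 14 wide from +32 to +56); handle 30 wide from -8 to +32; blade 52 wide from -48 to -8; y across the width, x through the thickness. Hangs by the eye on a rack peg, blade down, some 40 mm out from the crossbar; may be absent
- spatula2: flat wooden spatula 109 mm long, 10 thick, 35 g. Origin: mid-thickness, on the handle, 8 mm from the blade. Own z: along it to the eye end (+61 mm; eye 22 mm wide, its hole 14 wide from +32 to +56); handle 30 wide from -8 to +32; blade 52 wide from -48 to -8; y across the width, x through the thickness. Hangs by the eye on a rack peg, blade down, some 40 mm out from the crossbar; may be absent
- spatula3: flat wooden spatula 109 mm long, 10 thick, 35 g. Origin: mid-thickness, on the handle, 8 mm from the blade. Own z: along it to the eye end (+61 mm; eye 22 mm wide, its hole 14 wide from +32 to +56); handle 30 wide from -8 to +32; blade 52 wide from -48 to -8; y across the width, x through the thickness. Hangs by the eye on a rack peg, blade down, some 40 mm out from the crossbar; may be absent
- spatula4: flat wooden spatula 109 mm long, 10 thick, 35 g. Origin: mid-thickness, on the handle, 8 mm from the blade. Own z: along it to the eye end (+61 mm; eye 22 mm wide, its hole 14 wide from +32 to +56); handle 30 wide from -8 to +32; blade 52 wide from -48 to -8; y across the width, x through the thickness. Has fallen and lies flat on the tiles (z level); always there
There are look-alikes about, which are no part of the job. What is shaped like the spatula2 but black or purple is not meant.

How it is judged:
On the way, in this order (a step that is already met when the one before it is completed fails the run):
1. the lamp is aimed at the middle of the rack's crossbar (y of rail_mid in the frame of lamp_center between -0.05 and 0.05 m and z of rail_mid in the frame of lamp_center between -0.045 and 0.045 m and x of rail_mid in the frame of lamp_center above 0.05 m), for 0.3 s.
2. the bin's lid stands open (beyond 1.35 rad) (value of joint lid above 1.35 rad), for 0.3 s.
3. every spatula is inside the bin (x of spatula1 in the frame of bin between -0.07 and 0.07 m and y of spatula1 in the frame of bin between -0.09 and 0.09 m and z of spatula1 in the frame of bin between 0 and 0.14 m and x of spatula2 in the frame of bin between -0.07 and 0.07 m and y of spatula2 in the frame of bin between -0.09 and 0.09 m and z of spatula2 in the frame of bin between 0 and 0.14 m and x of spatula3 in the frame of bin between -0.07 and 0.07 m and y of spatula3 in the frame of bin between -0.09 and 0.09 m and z of spatula3 in the frame of bin between 0 and 0.14 m and x of spatula4 in the frame of bin between -0.07 and 0.07 m and y of spatula4 in the frame of bin between -0.09 and 0.09 m and z of spatula4 in the frame of bin between 0 and 0.14 m), for 0.3 s.
4. the bin's lid is shut (below 0.07 rad) (value of joint lid below 0.07 rad), for 0.3 s.
5. the lamp is aimed at the middle of the bin (y of bin_center in the frame of lamp_center between -0.06 and 0.06 m and z of bin_center in the frame of lamp_center between -0.06 and 0.06 m and x of bin_center in the frame of lamp_center above 0.05 m), for 0.3 s.
At the end, for the whole second after the job is handed in: every spatula is inside the bin (its origin between the walls and below the rim), the lid is shut to within 0.07 rad, and the line along which the lamp shines passes within 60 mm sideways and in height of the bin's middle (first stage, crossbar: 50 mm sideways, 45 mm in height) (all of step 3 and all of step 5 and value of joint lid below 0.07 rad and linear speed of each of spatula1, spatula2, spatula3, spatula4 below 0.05 m/s); the robot touches nothing.
It fails at once if a bystander (cooker lid, plates, jar) is shifted by more than 30 mm (distance of any of cooker_lid, plates, jar from where it was at the start of the episode above 0.03 m).
Of spatula1, spatula2, spatula3 only 1 to 3 are there at a start; the rules pass over those that are not, and their reading is None.
At some moment in a run one of spatula4 may be knocked a few centimetres aside while the robot is not near it.
Once in a run the grip may slacken for a moment while it holds something.
It also fails if it takes over 210 s, if anything falls off the work surface, if the arm or the gripper's body presses on something with over 40 N, if the wrist force passes 120 N, or if a joint passes its speed limit or range.

## Robot

A 6-joint arm with a two-finger parallel gripper is mounted at the origin on the work surface. World frame = base frame: x ahead of the robot, y to its left, z up, the work surface at z = 0. Lengths are in m, angles in rad, forces in N, time in s.
With the tool pointing down it reaches from about 0.325 to 0.9 m from the base axis. Payload 6.1 kg.
Tool frame: the origin (TCP) lies at the very end of the fingers, on their centre line; the grasp point (between the pads) lies 19 mm behind it; z points along the fingers, y is the line along which they close (so a half turn about z gives the same grasp; the last joint's range is limited). The gripper opens to 85 mm and grips with 20 to 120 N. Pads are 22 mm wide; open, the fingers measure 114 mm over their backs; the gripper's body (76 mm by 85 mm) begins 54 mm behind the grasp point. The pads swing forward as they close: fully open they stand 13 mm farther back than shut.
Start: joints at [-1.242, 0.22, 1.526, -0, 1.395, -0.126], TCP at [0.275, -0.561, 0.231] pointing down, gripper open.
Joint ranges: [-2.98, 2.98], [-0.91, 2.08], [0.09, 2.57], [-1.24, 4.39], [0.2, 2.65], [-2.68, 2.68]. Speed limits (rad/s): [2.57, 2.57, 3.01, 3.14, 3.14, 3.14].

## Interface

Orientations are given as a unit quaternion [w, x, y, z].
In Python, from station import env gives the robot as it stands.
- The arm moves only by the tool carry_out, never from a script. Its argument "motion" is a list of rows, each a list of 4 numbers: the shift along the tool's x, y, z in cm, then the turn about the tool's z in degrees. In form: [[dx, dy, dz, turn], ...]. A call has 1 to 8 rows; each row is the pose to reach, as a shift and turn from the pose commanded when the call began, along the tool's axes at that moment; what a row does not reach only later rows make up. A row lasts 1/10 s, in which the tool goes at most 50 mm and 8.59 degrees, less where a joint would pass 70% of its speed; a pose out of reach is approached as far as the arm can. A call with a gripper value outside its range is refused whole. "grip" is the closure, from -1 (fully open) to 1 (shut), set as the call begins (left out, the last holds). The fingers move at their own pace and stop on an object; "newtons" is the grip in N (left out, the last holds). Time passes only in rows, so rows that repeat a pose let the fingers close. It gives the time, the measured TCP pose, the force, the opening and the grip force at its end, in the units of the state.
- env.read_state(): the state, without advancing time (a new reading comes with each control period).
- env.capture(name): name is "scene" or "top" or "wrist"; returns the picture (400x640x3 uint8, red, green, blue); there is no depth.
- env.camera_model(name): a dict with "K" (3x3 intrinsics, pixels), "rvec" (rotation vector, rad) and "tvec" (3), from world to camera coordinates, as OpenCV has them; the wrist camera has in their place "mount" (4x4, takes a point from camera to tool coordinates, whose origin is the TCP and whose axes are the flange's). Camera axes: x right, y down, z forward; pixel columns grow to the right and rows downward; lengths in m; the calibration is good to about 2 mm. A picture is of the moment at which its call begins: read the wrist's pose just before it. camera_model takes no time and is no camera call.
- env.close_job(): hands the job in; it is judged then, once.
The state is a dict: "time_s": time; "joint_pos": joint angles; "qvel": joint speeds; "joint_efforts": joint torques, N m; "eef_pos": TCP position; "eef_rot": TCP orientation; "ft_force": force on the tool from outside, world axes, zero at the start; "wrist_torque": the same for the moment, N m; "gripper_width": finger opening in m; "finger_force": force on a finger pad.
Only numpy, scipy, OpenCV 4.12 (cv2) and the standard library are available. Lean on these libraries where they do the work, as an engineer would, in place of code of your own. Each camera call takes 0.05 s, during which the arm holds its last target. There are 200 camera calls.

## Working session

There is one attempt and no reset: what is moved stays moved. The work goes in short steps, Python scripts to look and compute and a tool call to move; the robot and the scene stay as the last step left them, time stands still between calls to the robot, and variables do not carry over. Pictures are saved under pics/ and viewed, at most 14 in all, crops included, and the job is handed in when it is done.

Besides the shell and the picture viewer there is one more tool, called after "Emit:" as name(argument=value, ...) on one line, values as JSON. carry_out: Moves the arm, as the interface text tells. Its arguments: {"type":"object","properties":{"motion":{"type":"array","items":{"type":"array","items":{"type":"number"}}},"grip":{"type":"number"},"newtons":{"type":"number"}},"required":["motion"]}

```bash
ls; mkdir -p pics
python3 - <<'E'
from station import env
import cv2,numpy as np
np.set_printoptions(precision=4,suppress=True)
print(env.read_state())
for n in ["scene","top"]:
    im=env.capture(n); cv2.imwrite(f"pics/{n}0.png",cv2.resize(im[:,:,::-1],(800,500),interpolation=cv2.INTER_CUBIC)); cv2.imwrite(f"pics/{n}0_raw.png",im[:,:,::-1])
    print(env.camera_model(n))
print(env.camera_model("wrist"))
E
```

```text
pics
{'time_s': 0.0, 'joint_pos': array([-1.2421,  0.2212,  1.5276, -0.    ,  1.3947, -0.1261]), 'qvel': array([-0.0009, -0.001 , -0.0015,  0.0002, -0.0007, -0.0012]), 'joint_efforts': array([  0.0029, -49.689 , -38.9394,   0.0001,   0.0111,  -0.    ]), 'eef_pos': array([ 0.2743, -0.5609,  0.2302]), 'eef_rot': array([-0.001 ,  0.9743,  0.2255, -0.0001]), 'ft_force': array([0.2642, 0.3845, 0.3337]), 'wrist_torque': array([ 0.0281,  0.0405, -0.0636]), 'finger_force': 0.0, 'gripper_width': 0.08485366870018893}
{'K': array([[377.7204,   0.    , 312.4783],
       [  0.    , 377.7204, 196.7131],
       [  0.    ,   0.    ,   1.    ]]), 'rvec': array([ 1.7094,  2.0398, -0.6907]), 'tvec': array([ 0.1434, -0.3815,  1.3062])}
{'K': array([[386.928 ,   0.    , 321.4568],
       [  0.    , 386.928 , 201.3476],
       [  0.    ,   0.    ,   1.    ]]), 'rvec': array([ 2.1632, -2.207 ,  0.0874]), 'tvec': array([0.0058, 0.5915, 0.9955])}
{'K': array([[296.7305,   0.    , 321.0431],
       [  0.    , 296.7305, 200.9371],
       [  0.    ,   0.    ,   1.    ]]), 'mount': array([[ 0.0001, -0.9468, -0.3219,  0.0829],
       [ 1.    , -0.0002,  0.0008,  0.0003],
       [-0.0008, -0.3219,  0.9468, -0.1432],
       [ 0.    ,  0.    ,  0.    ,  1.    ]])}
```

View pics/scene0.png

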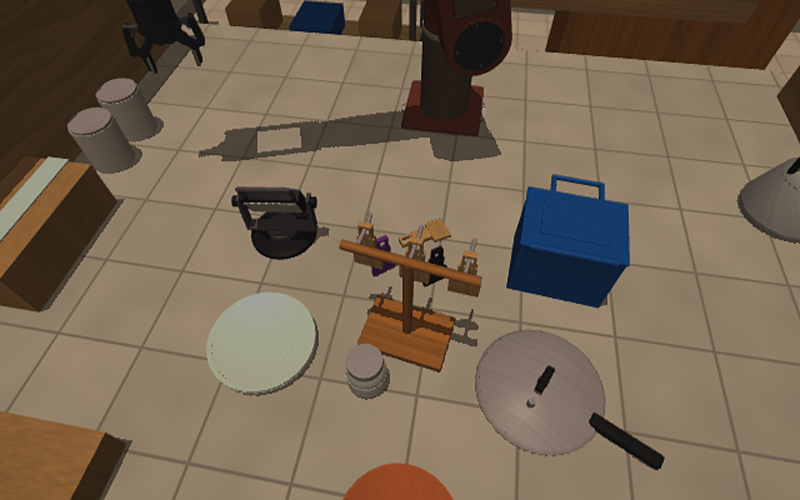

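View pics/top0.png

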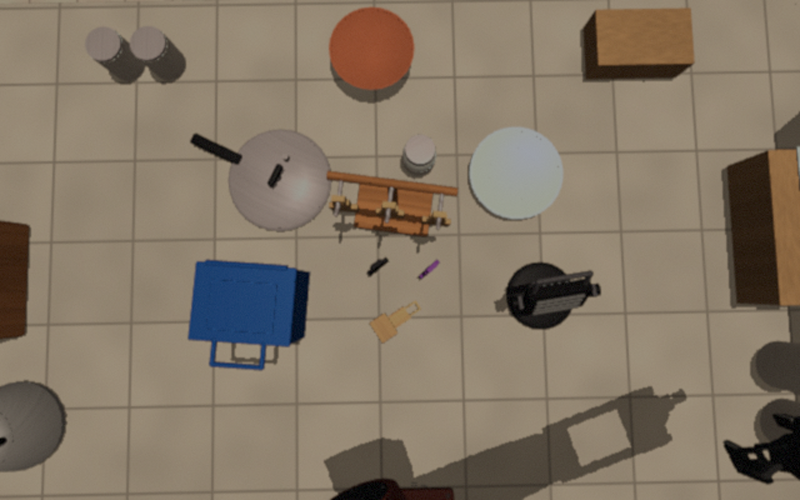

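```bash
cat > h.py <<'E'
import cv2,numpy as np
from station import env
from scipy.spatial.transform import Rotation as R
np.set_printoptions(precision=4,suppress=True)
def cam(n,st=None):
    m=env.camera_model(n)
    if n=="wrist":
        s=st or env.read_state()
        q=s['eef_rot']; T=np.eye(4); T[:3,:3]=R.from_quat([q[1],q[2],q[3],q[0]]).as_matrix(); T[:3,3]=s['eef_pos']
        W=np.linalg.inv(T@np.array(m['mount'])); return np.array(m['K']),W[:3,:3],W[:3,3]
    return np.array(m['K']),cv2.Rodrigues(np.array(m['rvec']))[0],np.array(m['tvec'])
def ray(C,p):
    K,Rm,t=C; d=Rm.T@np.linalg.solve(K,[p[0],p[1],1.]); return -Rm.T@t,d
def onz(C,p,z):
    o,d=ray(C,p); return o+d*(z-o[2])/d[2]
def proj(C,X):
    K,Rm,t=C; x=(np.atleast_2d(X)@Rm.T+t)@K.T; return x[:,:2]/x[:,2:]
def tri(rays):
    A=0;b=0
    for o,d in rays:
        d=d/np.linalg.norm(d);P=np.eye(3)-np.outer(d,d);A=A+P;b=b+P@o
    return np.linalg.solve(A,b)
def crop(im,x0,y0,x1,y1,f,name):
    c=cv2.resize(im[y0:y1,x0:x1],None,fx=f,fy=f,interpolation=cv2.INTER_CUBIC)[:,:,::-1].copy()
    for x in range((x0+19)//20*20,x1,20):
        cv2.line(c,(int((x-x0)*f),0),(int((x-x0)*f),6),(0,255,255),1); cv2.putText(c,str(x),(int((x-x0)*f)+1,16),0,.35,(0,255,255),1)
    for y in range((y0+19)//20*20,y1,20):
        cv2.line(c,(0,int((y-y0)*f)),(6,int((y-y0)*f)),(0,255,255),1); cv2.putText(c,str(y),(8,int((y-y0)*f)+4),0,.35,(0,255,255),1)
    cv2.imwrite(f"pics/{name}.png",c)
def tool():
    s=env.read_state(); q=s['eef_rot']; return s['eef_pos'],R.from_quat([q[1],q[2],q[3],q[0]]).as_matrix(),s
E
python3 - <<'E'
from h import *
t=cv2.imread("pics/top0_raw.png")[:,:,::-1]; s=cv2.imread("pics/scene0_raw.png")[:,:,::-1]
crop(t,140,125,490,305,2.28,"tc")
crop(s,180,130,520,300,2.35,"sc")
a=cv2.imread("pics/tc.png");b=cv2.imread("pics/sc.png");w=min(a.shape[1],b.shape[1])
print(a.shape,b.shape)
crop(t,250,130,490,305,3.33,"tc"); crop(s,180,140,400,300,3.6,"sc")
E
```

```text
(410, 798, 3) (400, 799, 3)
```

View pics/tc.png

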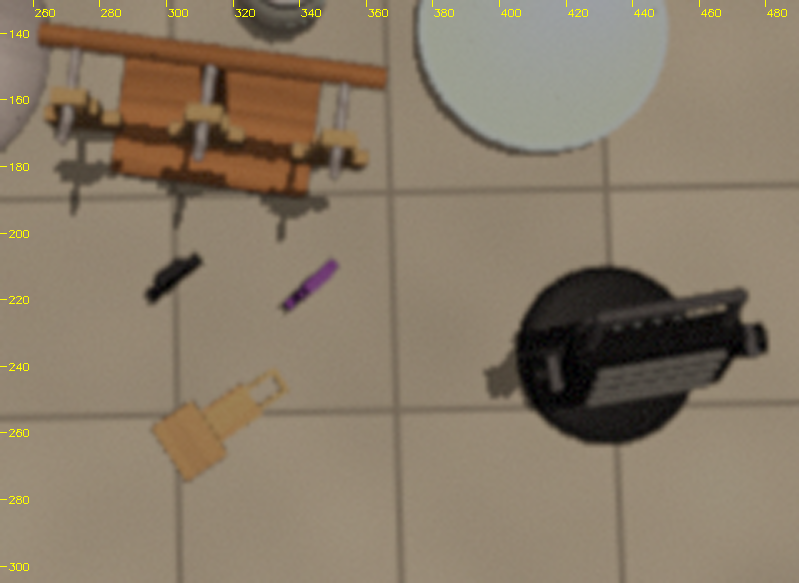

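View pics/sc.png

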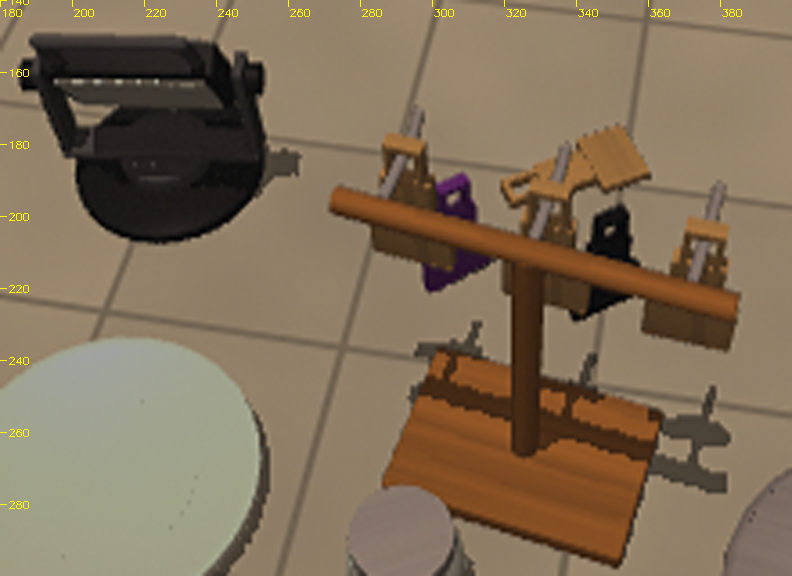

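Run:
```python
from h import *
t=cv2.imread("pics/top0_raw.png")[:,:,::-1]; s=cv2.imread("pics/scene0_raw.png")[:,:,::-1]
crop(t,140,195,260,305,3.9,"a"); crop(s,395,130,515,250,3.5,"b")
a=cv2.imread("pics/a.png");b=cv2.imread("pics/b.png");h=max(a.shape[0],b.shape[0])
c=np.zeros((h,a.shape[1]+b.shape[1],3),np.uint8);c[:a.shape[0],:a.shape[1]]=a;c[:b.shape[0],a.shape[1]:]=b;c=c[:, :];print(c.shape)
cv2.imwrite("pics/bin0.png",cv2.resize(c,None,fx=min(1,800/c.shape[1]),fy=min(1,800/c.shape[1])))
T=cam("top");S=cam("scene")
print("rail", onz(T,(259.5,140),.24),onz(T,(364.5,153),.24))
print("foot",onz(T,(432,236),.01))
print("handle", tri([ray(T,(428,220)),ray(S,(237,152))]),tri([ray(T,(473,213)),ray(S,(190,151))]))
for p in [(333,244),(316,250),(304.5,262),(305,275),(318,266),(308,252),(296,260)]: print("sp4",onz(T,p,.01))
# pegs tips
for p in [(269,172),(307,177),(347,184)]: print("tip",onz(T,p,.25))
for p in [(272,145),(311,149),(351,155)]: print("pegroot",onz(T,p,.24))
print("black",onz(T,(293,219),.03),onz(T,(310,207),.03),"purple",onz(T,(332,223),.03),onz(T,(348,209),.03))
```

```text
(429, 888, 3)
rail [0.7063 0.122  0.24  ] [ 0.6745 -0.0967  0.24  ]
foot [ 0.4947 -0.2968  0.01  ]
handle [ 0.5318 -0.23    0.1893] [ 0.546  -0.3347  0.1882]
sp4 [ 0.4789 -0.0343  0.01  ]
sp4 [0.4641 0.0109 0.01  ]
sp4 [0.4334 0.0417 0.01  ]
sp4 [0.3995 0.041  0.01  ]
sp4 [0.4222 0.0064 0.01  ]
sp4 [0.4593 0.0321 0.01  ]
sp4 [0.439 0.064 0.01 ]
tip [0.6369 0.1015 0.25  ]
tip [0.625  0.0238 0.25  ]
tip [ 0.6089 -0.0578  0.25  ]
pegroot [0.6952 0.096  0.24  ]
pegroot [0.6851 0.0148 0.24  ]
pegroot [ 0.6708 -0.0684  0.24  ]
black [0.5464 0.0689 0.03  ] [0.5768 0.0242 0.03  ] purple [ 0.534  -0.0323  0.03  ] [ 0.5696 -0.0748  0.03  ]
```

View pics/bin0.png

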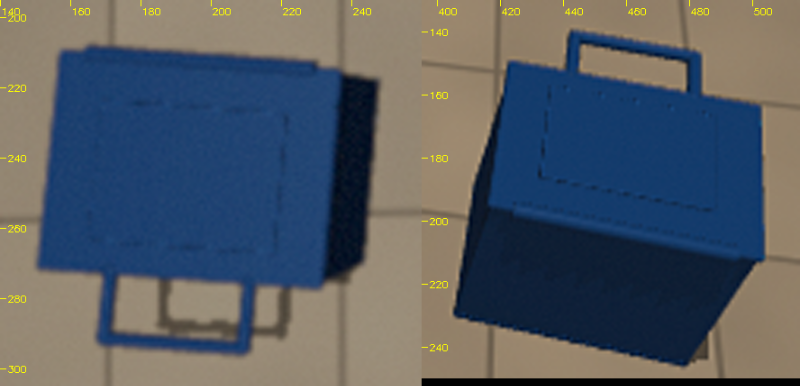

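```bash
cat > fit.py <<'E'
from h import *
from scipy.optimize import least_squares
T=cam("top");S=cam("scene")
def Rz(a): return R.from_euler('z',a).as_matrix()
def binp(v,pts):
    x,y,yaw,th=v; out=[]
    for fr,p in pts:
        p=np.array(p,float)
        if fr=='l': # lid coords: forward f, y, up u from hinge
            f,yy,u=p; p=np.array([.07-f*np.cos(th)+u*np.sin(th)*1.0,yy,.149+f*np.sin(th)+u*np.cos(th)])
        out.append(Rz(yaw)@p+[x,y,0])
    return np.array(out)
E
python3 - <<'E'
from fit import *
P=[('l',(.182,.045,0)),('l',(.182,-.045,0)),('l',(.142,.09,.004)),('l',(.142,-.09,.004)),('b',(.07,-.09,0)),('b',(.07,.09,0)),('b',(-.07,-.09,0))]
top={0:(168.5,292),1:(210.4,294.5),2:(150.8,271),3:(231.7,276.8),4:(247.7,217.8),6:(243.4,269.6)}
sc={1:(442.4,140.3),0:(483.3,148),3:(422.4,149.7),2:(502.6,163),4:(405.3,230.2),5:(478.9,246)}
def f(v):
    X=binp(v,P);a=proj(T,X);b=proj(S,X)
    return np.concatenate([a[i]-q for i,q in top.items()]+[b[i]-q for i,q in sc.items()])
r=least_squares(f,[.45,.25,0,0.05]);print("bin",r.x,r.fun.reshape(-1,2).round(1).tolist())
# lamp
def g(v):
    x,y,s,t,=v
    c=np.array([x,y,.105]);l=np.array([0,1.,0]);z=np.array([-np.sin(t),0,np.cos(t)])
    X=[c+Rz(s)@(z*.08+l*k*.048) for k in(1,-1)]
    return np.concatenate([(proj(T,X)-[(429,225.5),(473.5,217.5)]).ravel(),(proj(S,X)-[(240,153),(189,152)]).ravel(),(np.array([x,y])-[.4947,-.2968])/.003])
for s0 in (0,):
  r=least_squares(g,[.4947,-.2968,.1,-.4]);print("lamp",r.x,r.fun.round(1))
a,b=onz(T,(262,140.5),.248),onz(T,(366,153),.248);m=(a+b)/2;print("rail",a,b,m,np.linalg.norm(a-b))
for z in(.235,.24):
  print("tips",[onz(T,p,z+.008) for p in[(269.5,171.4),(309.5,176.5),(350.6,182.5)]],"roots",[onz(T,p,z) for p in [(272.5,145),(313,150.4),(353.6,155)]])
E
```

```text
bin [ 0.4936  0.289  -0.0852  0.0013] [[0.3, -1.0], [-1.8, -0.9], [-0.9, 1.0], [-2.2, 0.4], [-0.5, -1.0], [-0.3, -0.1], [0.3, 1.1], [-2.8, -0.1], [0.6, -1.3], [-1.7, -0.8], [-0.8, -0.2], [-0.7, -0.1]]
lamp [ 0.4934 -0.2941  0.1775 -0.471 ] [-1.2  0.3 -3.7 -0.2 -8.2 -1.7  2.3 -0.3 -0.4  0.9]
rail [0.7032 0.1156 0.248 ] [ 0.6728 -0.0988  0.248 ] [0.688  0.0084 0.248 ] 0.2166022758707715
tips [array([0.6392, 0.1014, 0.243 ]), array([0.6269, 0.0188, 0.243 ]), array([ 0.6128, -0.0658,  0.243 ])] roots [array([0.6963, 0.0956, 0.235 ]), array([0.6831, 0.0107, 0.235 ]), array([ 0.6717, -0.0743,  0.235 ])]
tips [array([0.6384, 0.1008, 0.248 ]), array([0.6262, 0.0187, 0.248 ]), array([ 0.6121, -0.0654,  0.248 ])] roots [array([0.6951, 0.095 , 0.24  ]), array([0.6821, 0.0106, 0.24  ]), array([ 0.6707, -0.0738,  0.24  ])]
```

```bash
cat >> h.py <<'E'
def rows(wps,yaws):
    """world waypoints + yaw(deg of tool x) -> rows in tool frame"""
    p,Rm,s=tool(); y0=np.degrees(np.arctan2(Rm[1,0],Rm[0,0])); o=[]
    for w,y in zip(wps,yaws):
        d=Rm.T@(np.array(w)-p)*100; t=-((y-y0+180)%360-180); o.append([round(float(v),1) for v in (*d,t)])
    print("at",p,"yaw",round(y0,1)); print(o)
E
python3 - <<'E'
from h import *
rows([[.47,-.35,.30],[.52,-.29,.30]],[94,100])
E
```

```text
at [ 0.2744 -0.561   0.2303] yaw 26.1
[[26.8, -10.4, -6.9, -67.9], [34.0, -13.6, -6.9, -73.9]]
```

Emit:
carry_out(motion=[[4,-1.6,-3,-8.5],[8,-3.2,-6,-17],[12,-4.8,-7,-25.5],[17,-6.8,-7,-34],[22,-8.8,-7,-42.5],[27,-10.8,-7,-51],[31,-12.4,-7,-59.5],[34,-13.6,-7,-68]], grip=-1, newtons=40)

```text
time_s: 0.9
eef_pos: [0.5217, -0.2872, 0.3009]
eef_rot: [-0.0, 0.679, 0.734, 0.0]
ft_force: [-0.1, 0.0, -0.2]
gripper_width: 0.0853
finger_force: 0.0
```

Emit:
carry_out(motion=[[0,0,0,-5],[0,0,0,-5],[0,0,0,-5]])

```text
time_s: 1.2
eef_pos: [0.5199, -0.29, 0.3009]
eef_rot: [-0.0, 0.65, 0.76, -0.0]
ft_force: [-0.1, -0.8, -0.5]
gripper_width: 0.0854
finger_force: 0.0
```

Run:
```python
from h import *
print(tool()[:2])
crop(env.capture("wrist"),160,0,560,300,2,"w1")
```

```text
(array([ 0.5199, -0.29  ,  0.3009]), array([[-0.1549,  0.9879, -0.0008],
       [ 0.9879,  0.1549,  0.0003],
       [ 0.0004, -0.0008, -1.    ]]))
```

View pics/w1.png

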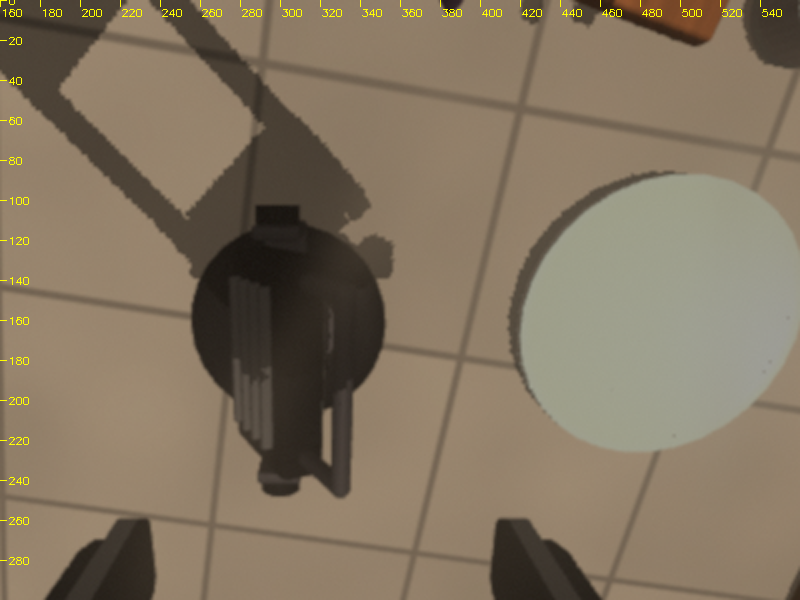

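Run:
```python
from fit import *
W=cam("wrist")
for z in(.17,.175,.18): print(onz(W,(331.5,243),z),onz(W,(329.5,150),z),onz(W,(330.5,197),z))
print("foot",onz(W,(304,160),.01), onz(W,(256+48,112+48),.005))
print("pivot knobs z.105",onz(W,(300,242),.105),onz(W,(298,104),.105))
def g(v):
    x,y,s,t,=v
    c=np.array([x,y,.105]);l=np.array([0,1.,0]);z=np.array([-np.sin(t),0,np.cos(t)])
    X=[c+Rz(s)@(z*.08+l*k*.048) for k in(1,-1)]
    w=proj(W,X)
    return np.concatenate([(proj(T,X)-[(429,225.5),(473.5,217.5)]).ravel(),((w-[(329.5,145),(331.5,245)])*[[1,.2],[1,1]]).ravel(),(proj(S,X)-[(240,153),(189,152)])[1],(np.array([x,y])-[.4947,-.2968])/.003])
r=least_squares(g,[.4947,-.2968,.1,-.4],loss='soft_l1');print("lamp",r.x,g(r.x).round(1))
```

```text
[ 0.5392 -0.3445  0.17  ] [ 0.5215 -0.2508  0.17  ] [ 0.53   -0.2957  0.17  ]
[ 0.5386 -0.342   0.175 ] [ 0.5213 -0.2501  0.175 ] [ 0.5295 -0.2941  0.175 ]
[ 0.538  -0.3395  0.18  ] [ 0.521  -0.2493  0.18  ] [ 0.5291 -0.2925  0.18  ]
foot [ 0.4953 -0.2958  0.01  ] [ 0.4952 -0.2968  0.005 ]
pivot knobs z.105 [ 0.5071 -0.3815  0.105 ] [ 0.483  -0.2169  0.105 ]
lamp [ 0.4956 -0.3005  0.1807 -0.4451] [ 1.9  0.2 -0.6 -0.5  0.2  0.4 -0.2 -1.5 -0.5 -0.7  0.3 -1.2]
```

Run:
```python
from h import *
rows([[.529,-.2925,.161]],[99.5])
```

```text
at [ 0.5198 -0.2904  0.301 ] yaw 98.9
[[-0.4, 0.9, 14.0, -0.6]]
```

Emit:
carry_out(motion=[[-0.4,0.9,5,-0.6],[-0.4,0.9,9,-0.6],[-0.4,0.9,12,-0.6],[-0.4,0.9,14,-0.6],[-0.4,0.9,14,-0.6]])

```text
time_s: 1.75
eef_pos: [0.5269, -0.2919, 0.1572]
eef_rot: [-0.004, 0.646, 0.763, -0.0]
ft_force: [-1.0, 0.0, -0.4]
gripper_width: 0.0857
finger_force: 0.0
```

Emit:
carry_out(motion=[[0,0,0,0],[0,0,0,0],[0,0,0,0],[0,0,0,0],[0,0,0,0],[0,0,0,0]], grip=1, newtons=30)

```text
time_s: 2.35
eef_pos: [0.53, -0.2926, 0.162]
eef_rot: [0.0, 0.645, 0.764, 0.0]
ft_force: [-0.4, 0.9, 3.4]
gripper_width: 0.0086
finger_force: 29.2
```

```bash
cat >> h.py <<'E'
LC=np.array([.495,-.298,.105])
def lamp(st):  # st list of (swivel,tilt): TCP targets
    w=[];y=[]
    for s,t in st:
        a=-.08*np.sin(t); w.append(LC+[a*np.cos(s),a*np.sin(s),.08*np.cos(t)-.016]); y.append(90+np.degrees(s))
    rows(w,y)
E
python3 - <<'E'
from h import *
lamp([(.165+.835*k/12,-.445+.805*k/12) for k in range(1,7)])
E
```

```text
at [ 0.53   -0.2926  0.162 ] yaw 99.6
[[0.2, -0.6, -0.1, -3.8], [0.4, -1.1, -0.3, -7.8], [0.4, -1.7, -0.5, -11.8], [0.4, -2.2, -0.6, -15.8], [0.3, -2.7, -0.7, -19.7], [0.2, -3.2, -0.7, -23.7]]
```

Emit:
carry_out(motion=[[0.2,-0.6,-0.1,-3.8],[0.4,-1.1,-0.3,-7.8],[0.4,-1.7,-0.5,-11.8],[0.4,-2.2,-0.6,-15.8],[0.3,-2.7,-0.7,-19.7],[0.2,-3.2,-0.7,-23.7],[0.2,-3.2,-0.7,-23.7]])

```text
time_s: 3.05
eef_pos: [0.4996, -0.295, 0.171]
eef_rot: [0.002, 0.473, 0.881, 0.001]
ft_force: [-0.6, 6.8, 11.2]
gripper_width: 0.0088
finger_force: 29.5
```

Run:
```python
from h import *
print(env.read_state()['ft_force'])
lamp([(.165+.835*k/12,-.445+.805*k/12) for k in range(7,13)])
```

```text
[-0.573   6.7873 11.2299]
at [ 0.4996 -0.295   0.171 ] yaw 123.5
[[-0.0, -0.7, 0.2, -3.9], [-0.1, -1.3, 0.2, -7.9], [-0.3, -1.8, 0.3, -11.8], [-0.5, -2.3, 0.4, -15.8], [-0.8, -2.7, 0.5, -19.8], [-1.1, -3.1, 0.7, -23.8]]
```

Emit:
carry_out(motion=[[0,-0.7,0.0,-3.9],[-0.1,-1.3,0.0,-7.9],[-0.3,-1.8,0.1,-11.8],[-0.5,-2.3,0.2,-15.8],[-0.8,-2.7,0.3,-19.8],[-1.1,-3.1,0.5,-23.8],[-1.1,-3.1,0.5,-23.8]])

```text
time_s: 3.75
eef_pos: [0.4791, -0.3225, 0.1644]
eef_rot: [0.001, 0.282, 0.959, -0.0]
ft_force: [2.0, 1.8, 3.9]
gripper_width: 0.0085
finger_force: 30.2
```

Emit:
carry_out(motion=[[0,0,0,0],[0,0,0,0],[0,0,0,0],[0,0,0,0],[0,0,-3,0],[0,0,-8,0],[0,0,-12,0],[0,0,-15,0]], grip=-1)

```text
time_s: 4.55
eef_pos: [0.4784, -0.3225, 0.3166]
eef_rot: [0.001, 0.283, 0.959, -0.001]
ft_force: [-0.2, 0.5, -0.9]
gripper_width: 0.0854
finger_force: 0.0
```

Run:
```python
from h import *
p,Rm,s=tool();print(p,Rm[:,0],s['ft_force'])
crop(env.capture("wrist"),160,0,560,300,1,"w2"); crop(env.capture("scene"),150,120,350,270,2,"s2")
a=cv2.imread("pics/w2.png");b=cv2.imread("pics/s2.png");cv2.imwrite("pics/c2.png",np.hstack([a,b]))
```

```text
[ 0.4784 -0.3225  0.3166] [-0.84    0.5425 -0.003 ] [-0.2111  0.4772 -0.902 ]
```

View pics/c2.png

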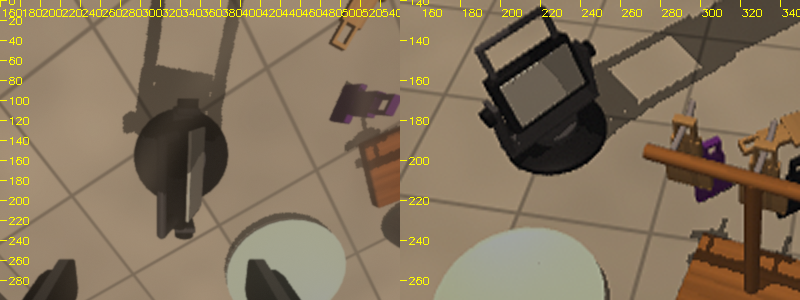

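Run:
```python
from h import *
rows([[.45,-.05,.3],[.382,.2985,.25]],[120,85])
```

```text
at [ 0.4798 -0.3236  0.3195] yaw 147.2
[[17.4, 21.4, 1.7, 27.2], [42.0, 47.0, 6.5, 62.2]]
```

Emit:
carry_out(motion=[[3,3.5,1,5],[6,7,1.5,10],[9,10.5,2,15],[12,14,2,20],[15,17.5,2,25],[18,21,2,30],[21,24,2,35],[24,27,2,40]])

```text
time_s: 5.45
eef_pos: [0.4217, 0.0365, 0.2922]
eef_rot: [-0.001, 0.595, 0.804, -0.0]
ft_force: [0.6, 0.4, 0.1]
gripper_width: 0.0856
finger_force: 0.0
```

Run:
```python
from h import *
rows([[.382,.2985,.25]],[85])
```

```text
at [0.4217 0.0365 0.2922] yaw 106.9
[[26.2, 3.8, 4.2, 21.9]]
```

Emit:
carry_out(motion=[[4,0.6,1,4],[8.5,1.2,2,8],[13,2,3,12],[17.5,2.6,4,16],[22,3.2,4.2,20],[26.2,3.8,4.2,22],[26.2,3.8,4.2,22]])

```text
time_s: 6.15
eef_pos: [0.3797, 0.3002, 0.2498]
eef_rot: [-0.001, 0.735, 0.678, -0.001]
ft_force: [0.2, -0.7, 0.4]
gripper_width: 0.0854
finger_force: 0.0
```

Run:
```python
from h import *
p,Rm,s=tool();print(p,Rm[:,0])
W=cam("wrist"); im=env.capture("wrist");crop(im,160,0,560,300,2,"w3")
from fit import binp
print(proj(W,binp([.4936,.289,-.0852,0.0],[('l',(.182,.045,0)),('l',(.182,-.045,0)),('l',(.142,-.09,.004))])))
rows([[.382,.2985,.133]],[85])
```

```text
[0.3797 0.3002 0.2498] [0.0802 0.9968 0.0003]
[[324.3465 150.2229]
 [323.5046 248.321 ]
 [365.0458 292.6725]]
at [0.3803 0.2982 0.2498] yaw 85.4
[[0.1, 0.2, 11.7, 0.4]]
```

View pics/w3.png

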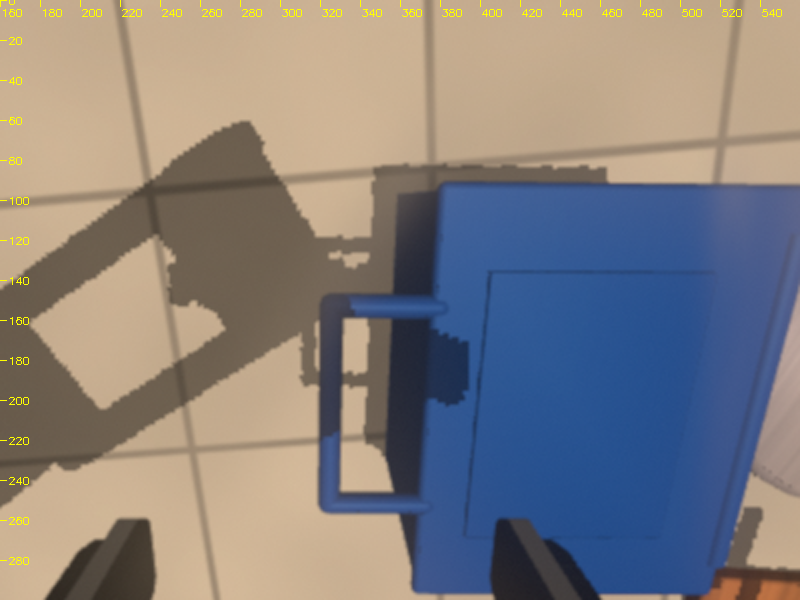

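Emit:
carry_out(motion=[[0.1,0.2,1,0.4],[0.1,0.2,2,0.4],[0.1,0.2,3,0.4],[0.1,0.2,4,0.4],[0.1,0.2,4,0.4]], grip=0.35)

```text
time_s: 6.7
eef_pos: [0.3831, 0.296, 0.209]
eef_rot: [-0.0, 0.739, 0.674, -0.002]
ft_force: [-0.0, 0.1, 0.6]
gripper_width: 0.0273
finger_force: 0.0
```

Emit:
carry_out(motion=[[0,0,3,0],[0,0,5,0],[0,0,7,0],[0,0,7.7,0],[0,0,7.7,0]])

```text
time_s: 7.2
eef_pos: [0.3834, 0.2968, 0.1335]
eef_rot: [-0.0, 0.739, 0.674, -0.001]
ft_force: [-0.5, -0.3, 0.6]
gripper_width: 0.0277
finger_force: 0.0
```

Emit:
carry_out(motion=[[0,0,0,0],[0,0,0,0],[0,0,0,0],[0,0,0,0]], grip=1)

```text
time_s: 7.6
eef_pos: [0.3824, 0.2977, 0.1348]
eef_rot: [-0.001, 0.739, 0.674, -0.001]
ft_force: [-7.0, 1.7, -0.4]
gripper_width: 0.009
finger_force: 29.7
```

```bash
cat >> h.py <<'E'
BIN=np.array([.4946,.289,0]); BY=-.0852
def lid(ths,dz=0):
    w=[]
    for t in ths:
        l=np.array([.07-.182*np.cos(t),0,.149+.182*np.sin(t)-.0175+dz]); w.append(BIN+R.from_euler('z',BY).apply(l))
    rows(w,[85.1]*len(w))
E
python3 - <<'E'
from h import *
lid([.13,.27,.40,.53,.66,.8])
E
```

```text
at [0.3824 0.2977 0.1348] yaw 84.8
[[0.1, 0.2, -2.0, -0.3], [0.1, 0.7, -4.5, -0.3], [0.1, 1.5, -6.8, -0.3], [0.1, 2.5, -8.9, -0.3], [0.1, 3.8, -10.8, -0.3], [0.1, 5.5, -12.7, -0.3]]
```

Emit:
carry_out(motion=[[0,0.2,-2.0,0],[0,0.7,-4.5,0],[0,1.5,-6.8,0],[0,2.5,-8.9,0],[0,3.8,-10.8,0],[0,5.5,-12.7,0],[0,5.5,-12.7,0]])

```text
time_s: 8.3
eef_pos: [0.4377, 0.293, 0.2679]
eef_rot: [-0.001, 0.738, 0.674, 0.0]
ft_force: [-22.1, -3.3, 22.3]
gripper_width: 0.0087
finger_force: 31.0
```

Run:
```python
from h import *
lid([.95,1.1,1.25,1.4,1.53,1.6])
```

```text
at [0.4377 0.293  0.2679] yaw 84.8
[[0.1, 2.1, -1.2, -0.3], [0.1, 4.4, -2.6, -0.3], [0.1, 7.0, -3.6, -0.3], [0.2, 9.6, -4.3, -0.3], [0.2, 12.0, -4.6, -0.3], [0.2, 13.2, -4.6, -0.3]]
```

Emit:
carry_out(motion=[[0,1.9,-1.9,0],[0,4.2,-3.3,0],[0,6.8,-4.3,0],[0,9.4,-5.0,0],[0,11.8,-5.2,0],[0,13.0,-5.2,0],[0,13.0,-5.2,0]])

```text
time_s: 9.0
eef_pos: [0.571, 0.2809, 0.3174]
eef_rot: [0.001, 0.739, 0.674, 0.004]
ft_force: [0.9, 1.3, 7.7]
gripper_width: 0.0085
finger_force: 31.6
```

Run:
```python
from h import *
crop(env.capture("scene"),360,80,560,260,2.4,"s4")
```

```text
(no output)
```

View pics/s4.png

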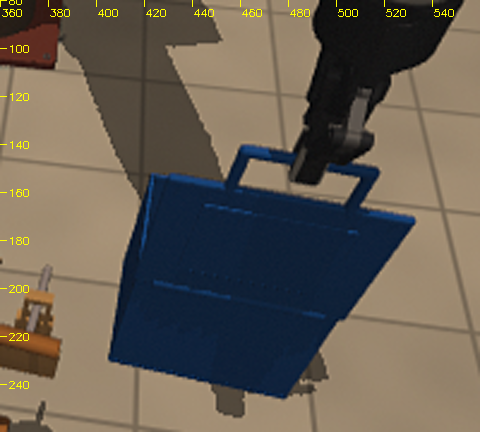

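Emit:
carry_out(motion=[[0,0,0,0],[0,0,0,0],[0,0,0,0],[0,0,-3,0],[0,0,-6,0],[0,0,-7,0]], grip=-1)

```text
time_s: 9.65
eef_pos: [0.5689, 0.2807, 0.3871]
eef_rot: [0.001, 0.739, 0.674, 0.002]
ft_force: [0.3, -0.4, 0.3]
gripper_width: 0.0857
finger_force: 0.0
```

Run:
```python
from h import *
rows([[.44,.02,.25]],[124.5])
```

```text
at [0.5689 0.2807 0.3871] yaw 84.8
[[-27.2, -10.5, 13.6, -39.7]]
```

Emit:
carry_out(motion=[[-4,-2,0,-5],[-8,-4,0,-10],[-12,-5.5,0,-16],[-16,-7,2,-22],[-20,-8.5,5,-28],[-24,-9.5,9,-34],[-27,-10.5,13,-39.5],[-27.2,-10.5,13.6,-39.5]])

```text
time_s: 10.45
eef_pos: [0.4351, 0.0174, 0.2424]
eef_rot: [-0.003, 0.468, 0.884, -0.002]
ft_force: [0.5, -0.5, -0.3]
gripper_width: 0.0851
finger_force: 0.0
```

Run:
```python
from h import *
p,Rm,s=tool();print(p,Rm[:,0])
im=env.capture("wrist");crop(im,200,60,440,240,3.3,"w5");crop(im,0,0,640,400,1,"w5full")
```

```text
[0.4351 0.0174 0.2424] [-0.5623  0.8269  0.0041]
```

View pics/w5full.png

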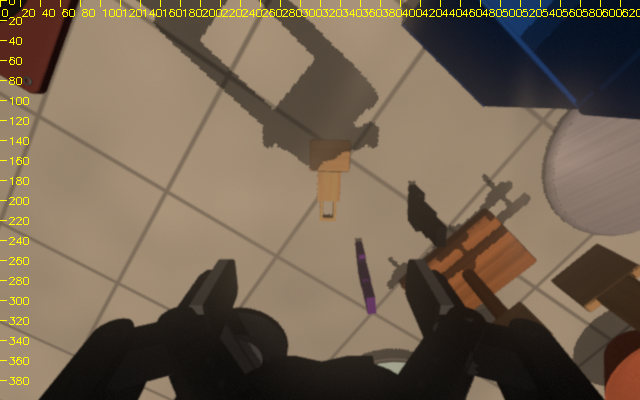

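Run:
```python
from h import *
p,Rm,s=tool();W=cam("wrist")
a=onz(W,(331,139.5),.01);b=onz(W,(328,220),.01);d=(b-a)/np.linalg.norm(b-a);print(a,b,np.linalg.norm(b-a),np.degrees(np.arctan2(-d[1],-d[0])))
o=a+d*.048;print("origin",o); g=a+d*.056;print(g)
yaw=np.degrees(np.arctan2(-d[1],-d[0])); rows([[g[0],g[1],.06],[g[0],g[1],.002]],[yaw]*2)
```

```text
[0.4238 0.0541 0.01  ] [ 0.4821 -0.0374  0.01  ] 0.1084298298010159 122.49902790454571
origin [0.4496 0.0136 0.01  ]
[0.4539 0.0069 0.01  ]
at [0.4352 0.0176 0.2419] yaw 124.0
[[-2.0, 1.1, 18.2, 1.5], [-2.0, 1.1, 24.0, 1.5]]
```

Emit:
carry_out(motion=[[-1,0.5,5,1.5],[-2,1.1,10,1.5],[-2,1.1,14,1.5],[-2,1.1,18,1.5],[-2,1.1,21,1.5],[-2,1.1,23,1.5],[-2,1.1,23.8,1.5],[-2,1.1,23.8,1.5]], grip=-0.2)

```text
time_s: 11.3
eef_pos: [0.4593, 0.0095, 0.009]
eef_rot: [-0.001, 0.479, 0.878, -0.0]
ft_force: [0.5, 0.3, 0.3]
gripper_width: 0.0512
finger_force: 0.0
```

Emit:
carry_out(motion=[[0,0,0.1,0],[0,0,0.1,0],[0,0,0.1,0],[0,0,0.1,0],[0,0,0.1,0]], grip=1, newtons=50)

```text
time_s: 11.8
eef_pos: [0.4606, 0.0084, 0.01]
eef_rot: [0.001, 0.479, 0.878, 0.0]
ft_force: [-1.8, -0.5, 7.3]
gripper_width: 0.0005
finger_force: 3.6
```

Emit:
carry_out(motion=[[0,0,-2,0],[0,0,-6,0],[0,0,-10,0],[0,0,-15,0],[0,0,-20,0],[0,0,-24,0],[0,0,-26,0]])

```text
time_s: 12.5
eef_pos: [0.4609, 0.0087, 0.2739]
eef_rot: [0.004, 0.479, 0.878, 0.002]
ft_force: [0.7, 0.2, 0.0]
gripper_width: 0.0
finger_force: 0.0
```

Run:
```python
from h import *
c=BIN+R.from_euler('z',BY).apply([-.015,-.02,.17])
rows([[.45,.1,.27],c+[0,0,.1],c],[110,85,85]); env.read_state()
crop(env.capture("wrist"),160,40,560,340,1,"w6")
```

```text
at [0.4609 0.0087 0.2739] yaw 122.7
[[8.3, 4.0, 0.4, 12.7], [21.1, 15.6, 0.4, 37.7], [21.1, 15.5, 10.4, 37.7]]
```

```bash
cat >> h.py <<'E'
def findtan(im,x0,y0,x1,y1,lo=(8,70,90),hi=(22,255,255)):
    h=cv2.cvtColor(im,cv2.COLOR_RGB2HSV); m=cv2.inRange(h,lo,hi); z=np.zeros_like(m); z[y0:y1,x0:x1]=m[y0:y1,x0:x1]
    n,l,s,c=cv2.connectedComponentsWithStats(z)
    out=[]
    for i in range(1,n):
        if s[i,4]>150:
            r=cv2.minAreaRect(np.argwhere(l==i)[:,::-1].astype(np.float32)); out.append((s[i].tolist(),c[i].round(1).tolist(),np.round(cv2.boxPoints(r),1).tolist()))
    return out
E
python3 - <<'E'
from h import *
a=cv2.imread("pics/w5full.png"); print(cv2.cvtColor(a,cv2.COLOR_BGR2HSV)[[150,165,185,186,120,230],[320,340,330,360,240,320]])
p,Rm,s=tool(); print(p); im=env.capture("wrist")
for o in findtan(im,220,60,450,330,(8,90,60)): print(o)
E
```

```text
[[ 15 107  95]
 [ 14 138 164]
 [ 15 134 167]
 [ 16  72 155]
 [ 17  71 162]
 [ 16  71 158]]
[0.4619 0.0085 0.276 ]
([294, 117, 40, 80, 2003], [314.0, 146.8], [[294.0, 117.0], [333.0, 117.0], [333.0, 196.0], [294.0, 196.0]])
([384, 189, 66, 107, 3946], [425.5, 247.7], [[382.0, 253.0], [447.5, 187.5], [495.0, 235.0], [429.5, 300.5]])
```

Run:
```python
from h import *
W=cam("wrist")
a=onz(W,(313.5,117),.01);b=onz(W,(313.5,197),.01);d=(b-a)/np.linalg.norm(b-a);yaw=np.degrees(np.arctan2(-d[1],-d[0]));print(a,b,np.linalg.norm(b-a),yaw)
g=a+d*.057;print(g); rows([[g[0],g[1],.06],[g[0],g[1],.002]],[yaw]*2)
```

```text
[0.4224 0.0542 0.01  ] [ 0.4818 -0.0399  0.01  ] 0.11120174046856603 122.27983928425816
[0.4529 0.006  0.01  ]
at [0.4613 0.0086 0.2732] yaw 122.8
[[0.4, -1.0, 21.3, 0.5], [0.4, -1.0, 27.1, 0.5]]
```

Emit:
carry_out(motion=[[0.4,-1,5,0.5],[0.4,-1,10,0.5],[0.4,-1,15,0.5],[0.4,-1,19,0.5],[0.4,-1,22,0.5],[0.4,-1,24,0.5],[0.4,-1,24.5,0.5],[0.4,-1,24.5,0.5]], grip=-0.2)

```text
time_s: 13.4
eef_pos: [0.4471, 0.007, 0.0221]
eef_rot: [-0.001, 0.483, 0.876, -0.0]
ft_force: [1.0, -0.3, 0.1]
gripper_width: 0.0513
finger_force: 0.0
```

Emit:
carry_out(motion=[[0,0,0,0],[0,0,0,0],[0,0,0,0]])

```text
time_s: 13.7
eef_pos: [0.4496, 0.0066, 0.0245]
eef_rot: [0.001, 0.483, 0.876, 0.0]
ft_force: [-0.7, 0.5, 1.1]
gripper_width: 0.0514
finger_force: 0.0
```

Emit:
carry_out(motion=[[0,0.2,1,0],[0,0.2,1.8,0],[0,0.2,2.2,0],[0,0.2,2.3,0],[0,0.2,2.3,0]])

```text
time_s: 14.2
eef_pos: [0.4498, 0.0079, -0.0002]
eef_rot: [-0.001, 0.483, 0.876, -0.0]
ft_force: [-0.4, -0.6, 0.9]
gripper_width: 0.0513
finger_force: 0.0
```

Emit:
carry_out(motion=[[0,0,0,0],[0,0,0,0],[0,0,0,0],[0,0,0,0],[0,0,0,0]], grip=1, newtons=50)

```text
time_s: 14.7
eef_pos: [0.4507, 0.0077, 0.0008]
eef_rot: [0.0, 0.483, 0.876, 0.0]
ft_force: [-2.9, 0.4, 12.6]
gripper_width: 0.0282
finger_force: 50.4
```

Emit:
carry_out(motion=[[0,0,-2,0],[0,0,-6,0],[0,0,-10,0],[0,0,-15,0],[0,0,-20,0],[0,0,-24,0],[0,0,-25,0],[0,0,-25,0]])

```text
time_s: 15.5
eef_pos: [0.4512, 0.0076, 0.252]
eef_rot: [0.002, 0.483, 0.876, 0.001]
ft_force: [0.5, 0.2, -1.5]
gripper_width: 0.0287
finger_force: 49.5
```

Run:
```python
from h import *
c=BIN+R.from_euler('z',BY).apply([-.01,0,.09])
print(env.read_state()['gripper_width'])
rows([c+[0,0,.17],c],[85,85])
```

```text
0.028692103872694386
at [0.4512 0.0076 0.252 ] yaw 122.3
[[22.1, 17.9, -0.8, 37.3], [22.1, 17.8, 16.2, 37.3]]
```

Emit:
carry_out(motion=[[3,2.4,-0.8,5],[6.5,5.2,-0.8,11],[10,8,-0.8,17],[13.5,10.8,-0.8,23],[17,13.6,-0.8,29],[20,16,-0.8,35],[22.1,17.9,-0.8,37.3],[22.1,17.9,-0.8,37.3]])

```text
time_s: 16.3
eef_pos: [0.482, 0.2927, 0.2544]
eef_rot: [-0.001, 0.737, 0.676, -0.002]
ft_force: [-0.2, -0.3, -1.1]
gripper_width: 0.0286
finger_force: 49.6
```

Emit:
carry_out(motion=[[0,0,3,0],[0,0,7,0],[0,0,11,0],[0,0,14.5,0],[0,0,16.5,0],[0,0,16.5,0]])

```text
time_s: 16.9
eef_pos: [0.4791, 0.2874, 0.0871]
eef_rot: [-0.002, 0.738, 0.675, -0.005]
ft_force: [0.4, 0.7, -1.4]
gripper_width: 0.0288
finger_force: 49.6
```

Emit:
carry_out(motion=[[0,0,0,0],[0,0,0,0],[0,0,0,0],[0,0,-4,0],[0,0,-9,0],[0,0,-14,0],[0,0,-19,0],[0,0,-22,0]], grip=-0.2)

```text
time_s: 17.7
eef_pos: [0.4847, 0.2909, 0.32]
eef_rot: [0.001, 0.737, 0.675, 0.004]
ft_force: [0.8, 0.6, 0.7]
gripper_width: 0.0511
finger_force: 0.0
```

Run:
```python
from h import *
T=cam("top")
print([onz(T,p,.2485) for p in[(271,160),(312,165),(352.4,173)]])
print(tool()[0],env.read_state()['gripper_width'])
t=env.capture("top"); cv2.imwrite("pics/top1_raw.png",t[:,:,::-1])
for o in findtan(t,150,200,260,290,(8,90,60)):print(o)
rows([[.55,.01,.33]],[172])
```

```text
[array([0.6619, 0.0974, 0.2485]), array([0.6499, 0.0131, 0.2485]), array([ 0.6317, -0.0696,  0.2485])]
[0.4847 0.2909 0.32  ] 0.051064377132411305
([189, 234, 32, 20, 449], [202.4, 243.7], [[189.0, 234.0], [220.0, 234.0], [220.0, 253.0], [189.0, 253.0]])
at [0.4862 0.2915 0.3247] yaw 85.0
[[-27.5, 8.8, -0.6, -87.0]]
```

Emit:
carry_out(motion=[[-3,1,-0.6,-8.5],[-6,2,-0.6,-17],[-10,3,-0.6,-25.5],[-14,4.5,-0.6,-34],[-18,6,-0.6,-42.5],[-22,7,-0.6,-51],[-25,8,-0.6,-59.5],[-27.5,8.8,-0.6,-68]])

```text
time_s: 18.55
eef_pos: [0.5473, 0.0065, 0.3203]
eef_rot: [0.001, 0.24, 0.971, 0.0]
ft_force: [0.0, 1.3, -0.1]
gripper_width: 0.0513
finger_force: 0.0
```

Emit:
carry_out(motion=[[0,0,0,-8.5],[0,0,0,-17],[0,0,0,-19],[0,0,0,-19],[0,0,0,-19]])

```text
time_s: 19.05
eef_pos: [0.5471, 0.0087, 0.3199]
eef_rot: [0.0, 0.08, 0.997, 0.0]
ft_force: [0.7, -0.4, 0.2]
gripper_width: 0.0518
finger_force: 0.0
```

Run:
```python
from h import *
p,Rm,s=tool();print(p,Rm[:,0])
im=env.capture("wrist");crop(im,110,0,510,260,2,"w7")
W=cam("wrist"); print(proj(W,[[.6619,.0974,.2485],[.6499,.0131,.2485],[.6317,-.0696,.2485]]))
```

```text
[0.5471 0.0087 0.3199] [-0.9872  0.1592 -0.001 ]
[[441.325  317.5734]
 [344.9344 319.0129]
 [249.0088 314.5444]]
```

View pics/w7.png

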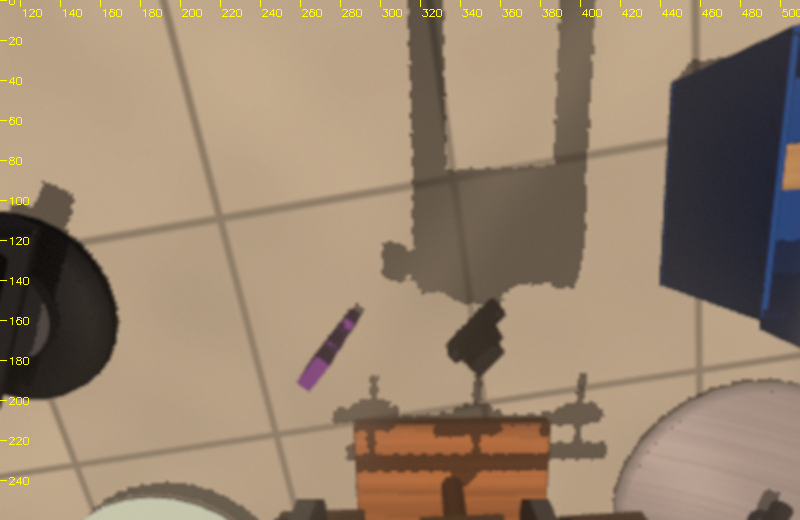

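Emit:
carry_out(motion=[[4,0,0,0],[8,0,0,0],[9,0,0,0],[9,0,0,0],[9,0,0,0]])

```text
time_s: 19.6
eef_pos: [0.4591, 0.0227, 0.32]
eef_rot: [0.001, 0.079, 0.997, -0.0]
ft_force: [0.1, -0.5, -0.4]
gripper_width: 0.0511
finger_force: 0.0
```

Run:
```python
from h import *
p,Rm,s=tool();print(p,Rm[:,0])
im=env.capture("wrist");crop(im,180,170,480,320,2.66,"w8")
W=cam("wrist"); print(proj(W,[[.6619,.0974,.2485],[.6499,.0131,.2485],[.6317,-.0696,.2485]]))
```

```text
[0.4591 0.0227 0.32  ] [-0.9874  0.1584 -0.002 ]
[[429.4444 391.7099]
 [342.651  392.8425]
 [256.2915 389.1871]]
```

View pics/w8.png

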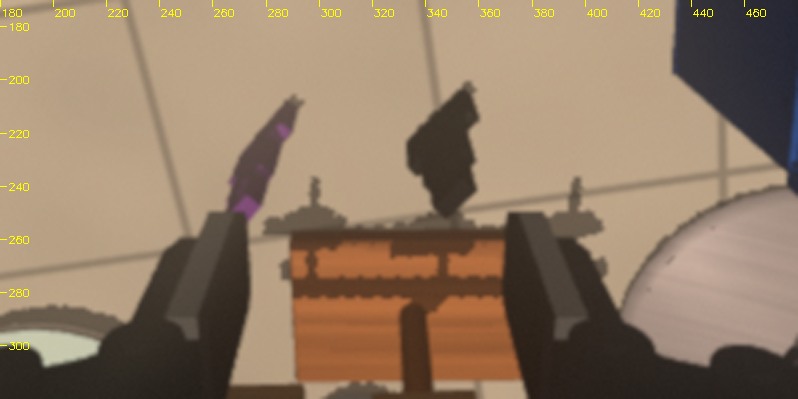

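Emit:
carry_out(motion=[[-4,0,0,0],[-8,0,0,0],[-12,0,0,0],[-16,0,0,0],[-19,0,0,0],[-19,0,0,0],[-19,0,0,0]])

```text
time_s: 20.35
eef_pos: [0.6464, -0.0076, 0.3175]
eef_rot: [-0.001, 0.08, 0.997, 0.0]
ft_force: [-0.1, 0.1, 0.3]
gripper_width: 0.0516
finger_force: 0.0
```

Run:
```python
from h import *
p,Rm,s=tool();print(p,Rm[:,0])
im=env.capture("wrist");crop(im,180,150,480,310,2.66,"w9")
W=cam("wrist"); print(proj(W,[[.6619,.0974,.2485],[.6499,.0131,.2485],[.6317,-.0696,.2485]]))
```

```text
[ 0.6464 -0.0076  0.3175] [-0.9873  0.1587  0.0027]
[[459.3537 212.8048]
 [348.6598 214.6257]
 [238.4619 208.7004]]
```

View pics/w9.png

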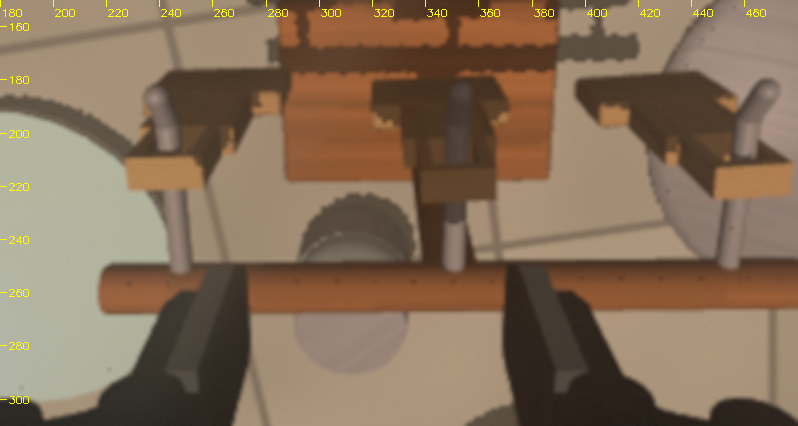

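Run:
```python
from h import *
W=cam("wrist"); e=np.array([onz(W,p,.2485) for p in [(242,214.7),(351.8,219.2),(462.7,218)]]);print(e, np.diff(e,axis=0))
r=np.array([onz(W,p,.240) for p in [(247,252),(351,251),(453.5,250)]]);print(r)
print(onz(W,(219,259),.245),np.linalg.norm(e[0]-e[1]),np.degrees(np.arctan2(*(e[0]-r[0])[[1,0]])))
rows([[*e[1][:2],.26],[*e[1][:2],.194]],[171.5]*2)
```

```text
[[ 0.6369 -0.0681  0.2485]
 [ 0.6541  0.015   0.2485]
 [ 0.6667  0.0999  0.2485]] [[ 0.0171  0.0831  0.    ]
 [ 0.0126  0.0849 -0.    ]]
[[ 0.6732 -0.0751  0.24  ]
 [ 0.6861  0.0111  0.24  ]
 [ 0.6987  0.0959  0.24  ]]
[ 0.6734 -0.0977  0.245 ] 0.08488495427960245 169.14265816307892
at [ 0.6459 -0.0074  0.3183] yaw 170.9
[[-0.5, 2.3, 5.8, -0.6], [-0.5, 2.3, 12.4, -0.6]]
```

Emit:
carry_out(motion=[[-0.3,1.2,2,0],[-0.5,2.3,5,0],[-0.5,2.3,8,0],[-0.5,2.3,10.5,0],[-0.5,2.3,12,0],[-0.5,2.3,12.2,0],[-0.5,2.3,12.2,0]])

```text
time_s: 21.1
eef_pos: [0.6545, 0.0146, 0.1983]
eef_rot: [0.0, 0.079, 0.997, 0.0]
ft_force: [0.0, 0.3, 0.8]
gripper_width: 0.0515
finger_force: 0.0
```

Emit:
carry_out(motion=[[0,0,0,0],[0,0,0,0],[0,0,0,0],[0,0,0,0],[0,0,0,0]], grip=1)

```text
time_s: 21.6
eef_pos: [0.6556, 0.0146, 0.1996]
eef_rot: [0.002, 0.079, 0.997, 0.0]
ft_force: [-0.5, 0.6, 5.8]
gripper_width: 0.0284
finger_force: 49.4
```

Emit:
carry_out(motion=[[0,0,-0.6,0],[0,0,-1.2,0],[0,0,-1.25,0],[0,0,-1.25,0],[1,0,-1.25,0],[2,0,-1.25,0],[2,0,-1.25,0]])

```text
time_s: 22.3
eef_pos: [0.633, 0.0182, 0.2094]
eef_rot: [-0.001, 0.079, 0.997, 0.0]
ft_force: [0.4, 0.2, -0.0]
gripper_width: 0.0287
finger_force: 49.4
```

Emit:
carry_out(motion=[[1,0,0,0],[2,0,0,0],[3,0,0,0],[4,0,0,0],[4.5,0,0,0],[4.5,0,-2,0],[4.5,0,-6,0],[4.5,0,-10,0]])

```text
time_s: 23.1
eef_pos: [0.5893, 0.025, 0.3101]
eef_rot: [-0.001, 0.079, 0.997, 0.0]
ft_force: [0.7, -0.3, 0.0]
gripper_width: 0.0286
finger_force: 49.3
```

```bash
cat >> h.py <<'E'
def tobin(x,y):
    c=BIN+R.from_euler('z',BY).apply([x,y,.09]); rows([c+[0,0,.22],c],[174,174])
E
python3 - <<'E'
from h import *
print(env.read_state()['gripper_width']); tobin(-.012,-.03)
E
```

```text
0.028633715609235718
at [0.5893 0.025  0.3101] yaw 170.9
[[14.5, 21.5, 0.0, -3.1], [14.5, 21.5, 22.0, -3.1]]
```

Emit:
carry_out(motion=[[4.5,1,0,0],[9,3,0,-1],[12,6,0,-2],[14,10,0,-3],[14.5,14,0,-3],[14.5,18,0,-3],[14.5,21.5,0,-3],[14.5,21.5,0,-3]])

```text
time_s: 23.9
eef_pos: [0.4806, 0.2637, 0.3096]
eef_rot: [-0.0, 0.051, 0.999, 0.001]
ft_force: [0.9, -0.2, -0.2]
gripper_width: 0.0286
finger_force: 49.5
```

Emit:
carry_out(motion=[[0,0,4,0],[0,0,8,0],[0,0,12,0],[0,0,16,0],[0,0,19,0],[0,0,21,0],[0,0,21.5,0],[0,0,21.5,0]])

```text
time_s: 24.7
eef_pos: [0.4807, 0.2596, 0.0944]
eef_rot: [-0.001, 0.053, 0.999, -0.0]
ft_force: [0.6, 0.2, -0.3]
gripper_width: 0.0286
finger_force: 49.5
```

Emit:
carry_out(motion=[[0,0,0,0],[0,0,0,0],[0,0,0,0],[0,0,-4,0],[0,0,-9,0],[0,0,-14,0],[0,0,-19,0],[0,0,-23,0]], grip=-0.2)

```text
time_s: 25.5
eef_pos: [0.4815, 0.2604, 0.3293]
eef_rot: [0.002, 0.053, 0.999, 0.001]
ft_force: [0.7, 0.0, -0.3]
gripper_width: 0.0511
finger_force: 0.0
```

Run:
```python
from h import *
print(env.read_state()['gripper_width']); 
e=[.6667,.0999]
rows([[.60,.10,.31],[*e,.31],[*e,.196]],[171]*3)
```

```text
0.05110815970363165
at [0.4815 0.2604 0.3293] yaw 173.9
[[-13.5, -14.7, 2.0, 2.9], [-20.1, -14.0, 2.0, 2.9], [-20.1, -14.0, 13.4, 2.9]]
```

Emit:
carry_out(motion=[[-1,-5,0,1],[-3,-10,0,2],[-7,-14,0,2.9],[-12,-14,0,2.9],[-16,-14,0,2.9],[-20,-14,1,2.9],[-20.1,-14,2,2.9],[-20.1,-14,2,2.9]])

```text
time_s: 26.3
eef_pos: [0.6656, 0.0992, 0.3017]
eef_rot: [-0.003, 0.079, 0.997, -0.0]
ft_force: [-0.2, 0.1, -1.6]
gripper_width: 0.0516
finger_force: 0.0
```

Run:
```python
from h import *
rows([[.6667,.0999,.196]],[171])
t=env.capture("top");cv2.imwrite("pics/t2.png",t[:,:,::-1])
for o in findtan(t,150,200,260,290,(8,90,60)):print(o)
W=cam("wrist")
for z in (.2485,): print(proj(W,[[.6667,.0999,z]]))
for o in findtan(env.capture("wrist"),250,150,420,260,(8,90,60)):print(o)
```

```text
at [0.6656 0.0992 0.3017] yaw 171.0
[[-0.2, 0.1, 10.6, -0.0]]
[[322.3547 222.7641]]
([250, 150, 99, 80, 5861], [291.7, 188.4], [[250.0, 150.0], [348.0, 150.0], [348.0, 229.0], [250.0, 229.0]])
([268, 249, 86, 11, 462], [311.4, 256.5], [[267.5, 258.70001220703125], [268.1000061035156, 248.89999389648438], [353.29998779296875, 254.10000610351562], [352.70001220703125, 263.79998779296875]])
```

Emit:
carry_out(motion=[[0,0.1,3,0],[0,0.1,6,0],[0,0.1,9,0],[0,0.1,10.6,0],[0,0.1,11,0],[0,0.1,11,0]])

```text
time_s: 27.0
eef_pos: [0.6663, 0.1008, 0.1962]
eef_rot: [0.001, 0.078, 0.997, 0.0]
ft_force: [0.7, 0.6, 1.1]
gripper_width: 0.0514
finger_force: 0.0
```

Emit:
carry_out(motion=[[0,0,0,0],[0,0,0,0],[0,0,0,0],[0,0,0,0],[0,0,0,0]], grip=1)

```text
time_s: 27.5
eef_pos: [0.6676, 0.1007, 0.1974]
eef_rot: [0.002, 0.078, 0.997, 0.0]
ft_force: [-1.4, 0.5, 6.4]
gripper_width: 0.0288
finger_force: 49.3
```

Emit:
carry_out(motion=[[0,0,-0.6,0],[0,0,-1.2,0],[0,0,-1.25,0],[0,0,-1.25,0],[1,0,-1.25,0],[2,0,-1.25,0],[2,0,-1.25,0]])

```text
time_s: 28.2
eef_pos: [0.6448, 0.1042, 0.2069]
eef_rot: [-0.001, 0.078, 0.997, -0.0]
ft_force: [0.4, 0.9, 0.3]
gripper_width: 0.029
finger_force: 49.4
```

Emit:
carry_out(motion=[[1,0,0,0],[2,0,0,0],[3,0,0,0],[4,0,0,0],[4.5,0,0,0],[4.5,0,-2,0],[4.5,0,-6,0],[4.5,0,-10,0]])

```text
time_s: 29.0
eef_pos: [0.6011, 0.1108, 0.3076]
eef_rot: [-0.001, 0.078, 0.997, -0.0]
ft_force: [2.1, -0.1, -0.3]
gripper_width: 0.0283
finger_force: 49.4
```

Run:
```python
from h import *
print(env.read_state()['gripper_width']); tobin(-.012,.035)
```

```text
0.028324667884436196
at [0.6011 0.1108 0.3076] yaw 171.0
[[14.8, 19.3, -0.2, -3.0], [14.7, 19.4, 21.8, -3.0]]
```

Emit:
carry_out(motion=[[4.5,0,0,0],[9,1,0,-1],[13,3,0,-2],[14.7,7,0,-3],[14.7,11,0,-3],[14.7,15.5,0,-3],[14.7,19.3,0,-3],[14.7,19.3,0,-3]])

```text
time_s: 29.8
eef_pos: [0.4864, 0.3283, 0.3067]
eef_rot: [-0.0, 0.05, 0.999, 0.001]
ft_force: [-0.4, -1.1, -1.2]
gripper_width: 0.0286
finger_force: 49.5
```

Emit:
carry_out(motion=[[0,0,4,0],[0,0,8,0],[0,0,12,0],[0,0,16,0],[0,0,19,0],[0,0,21,0],[0,0,21.5,0],[0,0,21.5,0]])

```text
time_s: 30.6
eef_pos: [0.4866, 0.3237, 0.0919]
eef_rot: [-0.001, 0.053, 0.999, -0.0]
ft_force: [1.1, 0.1, -0.1]
gripper_width: 0.0285
finger_force: 49.6
```

Emit:
carry_out(motion=[[0,0,0,0],[0,0,0,0],[0,0,0,0],[0,0,-4,0],[0,0,-9,0],[0,0,-14,0],[0,0,-19,0],[0,0,-23,0]], grip=-0.2)

```text
time_s: 31.4
eef_pos: [0.4879, 0.3247, 0.3289]
eef_rot: [0.003, 0.052, 0.999, 0.002]
ft_force: [0.9, 0.7, 0.5]
gripper_width: 0.0514
finger_force: 0.0
```

Run:
```python
from h import *
print(env.read_state()['gripper_width']); 
e=[.6369,-.0681]
rows([[.48,-.06,.31],[*e,.31],[*e,.196]],[171]*3)
```

```text
0.051397214647887775
at [0.4879 0.3247 0.3289] yaw 174.0
[[-3.2, -38.4, 1.8, 3.0], [-18.9, -37.5, 1.9, 3.0], [-18.8, -37.6, 13.3, 3.0]]
```

Emit:
carry_out(motion=[[0,-5,0,1],[-1,-10,0,2],[-2,-15,0,3],[-3,-20,0,3],[-5,-24.5,0,3],[-8,-28.5,1,3],[-11,-32.5,2,3],[-14,-36,2,3]])

```text
time_s: 32.2
eef_pos: [0.5891, -0.0504, 0.3039]
eef_rot: [0.001, 0.079, 0.997, -0.0]
ft_force: [0.9, 0.7, 0.3]
gripper_width: 0.0509
finger_force: 0.0
```

Run:
```python
from h import *
rows([[.6369,-.0681,.30],[.6369,-.0681,.196]],[171]*2)
t=env.capture("top");cv2.imwrite("pics/t3.png",t[:,:,::-1])
for o in findtan(t,150,200,260,290,(8,90,60)):print(o)
```

```text
at [ 0.5891 -0.0504  0.3039] yaw 171.0
[[-5.0, -1.0, 0.4, -0.0], [-5.0, -1.0, 10.8, -0.0]]
([175, 234, 56, 20, 562], [202.1, 243.9], [[174.39999389648438, 250.6999969482422], [176.0, 231.8000030517578], [230.6999969482422, 236.39999389648438], [229.10000610351562, 255.3000030517578]])
```

Emit:
carry_out(motion=[[-3,-0.6,0,0],[-5,-1,0.5,0],[-5,-1,3,0],[-5,-1,6,0],[-5,-1,8,0],[-5,-1,8,0],[-5,-1,8,0]])

```text
time_s: 32.95
eef_pos: [0.637, -0.0661, 0.2244]
eef_rot: [0.001, 0.078, 0.997, -0.0]
ft_force: [-0.4, -0.4, 0.8]
gripper_width: 0.0515
finger_force: 0.0
```

Run:
```python
from h import *
rows([[.6369,-.0681,.1965]],[171])
```

```text
at [ 0.637  -0.0661  0.2244] yaw 171.0
[[-0.0, -0.2, 2.8, -0.0]]
```

Emit:
carry_out(motion=[[0,-0.2,1.5,0],[0,-0.2,2.7,0],[0,-0.2,2.7,0]])

```text
time_s: 33.25
eef_pos: [0.6348, -0.0677, 0.193]
eef_rot: [-0.002, 0.079, 0.997, 0.0]
ft_force: [0.2, 0.0, -0.6]
gripper_width: 0.0514
finger_force: 0.0
```

Emit:
carry_out(motion=[[0,0,0,0],[0,0,0,0],[0,0,0,0],[0,0,0,0],[0,0,0,0]], grip=1)

```text
time_s: 33.75
eef_pos: [0.6363, -0.0679, 0.1956]
eef_rot: [0.0, 0.078, 0.997, -0.0]
ft_force: [-0.3, 0.4, -0.1]
gripper_width: 0.0289
finger_force: 50.3
```

Emit:
carry_out(motion=[[0,0,-0.6,0],[0,0,-1.2,0],[0,0,-1.25,0],[0,0,-1.25,0],[1,0,-1.25,0],[2,0,-1.25,0],[2,0,-1.25,0]])

```text
time_s: 34.45
eef_pos: [0.6147, -0.0644, 0.2074]
eef_rot: [-0.001, 0.078, 0.997, 0.0]
ft_force: [0.4, 0.9, -0.6]
gripper_width: 0.0285
finger_force: 50.3
```

Emit:
carry_out(motion=[[1,0,0,0],[2,0,0,0],[3,0,0,0],[4,0,0,0],[4.5,0,0,0],[4.5,0,-2,0],[4.5,0,-6,0],[4.5,0,-10,0]])

```text
time_s: 35.25
eef_pos: [0.571, -0.0576, 0.3081]
eef_rot: [-0.001, 0.079, 0.997, 0.0]
ft_force: [0.8, -0.9, 1.0]
gripper_width: 0.0291
finger_force: 50.3
```

Run:
```python
from h import *
print(env.read_state()['gripper_width']); tobin(-.012,.003)
```

```text
0.0290932745454392
at [ 0.571  -0.0576  0.3081] yaw 171.0
[[14.2, 33.2, -0.2, -3.0], [14.2, 33.2, 21.8, -3.0]]
```

Emit:
carry_out(motion=[[4.5,2,0,0],[8,5.5,0,-1],[11,9.5,0,-2],[13,14,0,-3],[14.2,18.5,0,-3],[14.2,23.5,0,-3],[14.2,28.5,0,-3],[14.2,33.2,0,-3]])

```text
time_s: 36.05
eef_pos: [0.4833, 0.2946, 0.3083]
eef_rot: [0.001, 0.052, 0.999, 0.0]
ft_force: [0.8, -1.3, 0.6]
gripper_width: 0.0286
finger_force: 50.4
```

Emit:
carry_out(motion=[[0,0,3,0],[0,0,7,0],[0,0,11,0],[0,0,14,0],[0,0,16,0],[0,0,17.5,0],[0,0,18.5,0],[0,0,18.5,0]])

```text
time_s: 36.85
eef_pos: [0.4836, 0.2922, 0.1233]
eef_rot: [0.0, 0.052, 0.999, 0.0]
ft_force: [-1.4, -1.4, -1.8]
gripper_width: 0.0288
finger_force: 77.6
```

Emit:
carry_out(motion=[[0,0,0,0],[0,0,0,0],[0,0,0,0],[0,0,-4,0],[0,0,-9,0],[0,0,-14,0],[0,0,-19,0],[0,0,-23,0]], grip=-0.2)

```text
time_s: 37.65
eef_pos: [0.4837, 0.2926, 0.356]
eef_rot: [0.001, 0.052, 0.999, 0.001]
ft_force: [-0.1, 0.7, 0.8]
gripper_width: 0.0514
finger_force: 0.0
```

Emit:
carry_out(motion=[[4,0,0,8],[8,0,0,16],[10,0,0,24],[10,0,0,32],[10,0,0,40],[10,0,0,40]])

```text
time_s: 38.25
eef_pos: [0.3838, 0.3029, 0.3526]
eef_rot: [-0.0, 0.391, 0.92, -0.0]
ft_force: [1.0, 0.4, 0.6]
gripper_width: 0.0511
finger_force: 0.0
```

Run:
```python
from h import *
p,Rm,s=tool();print(p,Rm[:,0],s['gripper_width'])
a=env.capture("top");b=env.capture("wrist");W=cam("wrist");print(proj(W,[BIN+[0,0,.1]]))
crop(a,120,120,380,310,1.55,"a");c=cv2.resize(b,(396,248))[:,:,::-1]
A=cv2.imread("pics/a.png");h=max(A.shape[0],c.shape[0]);o=np.zeros((h,A.shape[1]+396,3),np.uint8);o[:A.shape[0],:A.shape[1]]=A;o[:248,A.shape[1]:]=c;cv2.imwrite("pics/c10.png",o);print(o.shape)
```

```text
[0.3838 0.3029 0.3526] [-0.6941  0.7199  0.0001] 0.05114719023263855
[[369.2504 223.4614]]
(294, 799, 3)
```

View pics/c10.png

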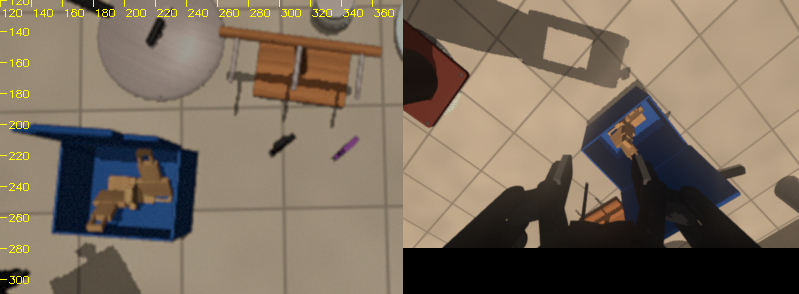

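Run:
```python
from h import *
rows([[.57,.281,.40],[.57,.281,.318]],[85]*2)
```

```text
at [0.3841 0.3028 0.3526] yaw 134.2
[[-14.5, 11.8, -4.8, 49.2], [-14.5, 11.8, 3.4, 49.2]]
```

Emit:
carry_out(motion=[[0,0,-4.8,8],[-3,2.5,-4.8,16],[-6,5,-4.8,24],[-9,7.5,-4.8,32],[-12,9.8,-4.8,40],[-14.5,11.8,-4.8,48],[-14.5,11.8,-4.8,49.2],[-14.5,11.8,-4.8,49.2]])

```text
time_s: 39.15
eef_pos: [0.57, 0.2801, 0.3994]
eef_rot: [-0.001, 0.738, 0.675, -0.001]
ft_force: [-0.7, 0.9, 1.0]
gripper_width: 0.0508
finger_force: 0.0
```

Emit:
carry_out(motion=[[0,0,3,0],[0,0,6,0],[0,0,8,0],[0,0,8.2,0],[0,0,8.2,0]])

```text
time_s: 39.65
eef_pos: [0.5689, 0.2809, 0.3195]
eef_rot: [-0.0, 0.738, 0.675, 0.0]
ft_force: [-0.4, -0.2, 0.2]
gripper_width: 0.0511
finger_force: 0.0
```

Emit:
carry_out(motion=[[0,0,0,0],[0,0,0,0],[0,0,0,0],[0,0,0,0],[0,0,0,0]], grip=1, newtons=30)

```text
time_s: 40.15
eef_pos: [0.5702, 0.2807, 0.3204]
eef_rot: [0.0, 0.738, 0.674, 0.001]
ft_force: [-1.0, -0.5, 5.8]
gripper_width: 0.0085
finger_force: 29.4
```

Run:
```python
from h import *
import h; h.BIN=np.array([.4925,.289,0])
lid([1.45,1.3,1.15,1.0,.85,.72,.6],.003)
```

```text
at [0.5702 0.2807 0.3204] yaw 84.8
[[0.1, -3.0, 0.5, -0.3], [0.1, -5.7, 1.0, -0.3], [0.1, -8.3, 2.0, -0.3], [0.1, -10.7, 3.3, -0.3], [0.1, -12.8, 4.9, -0.3], [0.1, -14.5, 6.6, -0.3], [0.1, -15.9, 8.3, -0.3]]
```

Emit:
carry_out(motion=[[0,-3.0,0.1,0],[0,-5.7,0.7,0],[0,-8.3,1.7,0],[0,-10.7,3.0,0],[0,-12.8,4.6,0],[0,-14.5,6.3,0],[0,-15.9,8.0,0]])

```text
time_s: 40.85
eef_pos: [0.4116, 0.2949, 0.2388]
eef_rot: [0.001, 0.738, 0.674, 0.001]
ft_force: [9.4, -0.2, -3.0]
gripper_width: 0.0087
finger_force: 29.3
```

Run:
```python
from h import *
import h; h.BIN=np.array([.4925,.289,0])
lid([.6,.45,.3,.18,.06,0,-.05],.006)
```

```text
at [0.4116 0.2949 0.2388] yaw 84.8
[[0.1, 0.1, -0.1, -0.3], [0.1, -1.3, 2.2, -0.3], [0.1, -2.3, 4.7, -0.3], [0.1, -2.8, 6.9, -0.3], [0.1, -3.1, 9.0, -0.3], [0.1, -3.1, 10.1, -0.3], [0.1, -3.1, 11.0, -0.3]]
```

Emit:
carry_out(motion=[[0,-1.2,2.2,0],[0,-2.2,4.7,0],[0,-2.7,6.9,0],[0,-2.9,9.0,0],[0,-2.9,10.0,0],[0,-2.9,10.4,0],[0,-2.9,10.4,0]])

```text
time_s: 41.55
eef_pos: [0.3825, 0.298, 0.1385]
eef_rot: [-0.0, 0.738, 0.674, -0.0]
ft_force: [-11.9, -5.1, 26.0]
gripper_width: 0.0085
finger_force: 33.1
```

Emit:
carry_out(motion=[[0,0,0,0],[0,0,0,0],[0,0,0,0],[0,0,-3,0],[0,0,-7,0],[-3,0,-11,0],[-8,0,-14,0],[-13,0,-16,0]], grip=0.35)

```text
time_s: 42.35
eef_pos: [0.3719, 0.1785, 0.292]
eef_rot: [0.001, 0.738, 0.675, 0.001]
ft_force: [1.2, -0.3, -0.1]
gripper_width: 0.0279
finger_force: 0.0
```

Emit:
carry_out(motion=[[-5,0,0,-8],[-10,0,0,-16],[-15,0,0,-24],[-20,0,0,-32],[-25,0,0,-40],[-30,1,0,-45],[-35,2,0,-50],[-38,3,0,-55]])

```text
time_s: 43.15
eef_pos: [0.3613, -0.1377, 0.2901]
eef_rot: [0.0, 0.352, 0.936, 0.0]
ft_force: [1.2, -0.1, 0.2]
gripper_width: 0.028
finger_force: 0.0
```

Run:
```python
from h import *
for n,(x0,y0,x1,y1) in {"scene":(400,130,515,200),"top":(145,205,245,300)}.items():
    im=env.capture(n); o=cv2.imread(f"pics/{n}0_raw.png")[:,:,::-1]
    def bl(i):
        h=cv2.cvtColor(np.ascontiguousarray(i[y0:y1,x0:x1]),cv2.COLOR_RGB2HSV); return cv2.inRange(h,(100,120,20),(125,255,255))>0
    a,b=bl(o),bl(im); print(n,a.sum(),b.sum(),(a^b).sum()); print([np.argwhere(m)[:,k].min() for m in(a,b) for k in(0,1)],[np.argwhere(m)[:,k].max() for m in(a,b) for k in(0,1)])
# current handle pose by phase: best shift
    d=cv2.absdiff(np.ascontiguousarray(im[y0:y1,x0:x1]),np.ascontiguousarray(o[y0:y1,x0:x1])).max(2); print("diff>40",(d>40).sum())
lamp([(.995,.374)])
```

```text
scene 3988 3957 75
[np.int64(10), np.int64(10), np.int64(11), np.int64(10)] [np.int64(69), np.int64(102), np.int64(69), np.int64(102)]
diff>40 36
top 5801 5791 52
[np.int64(4), np.int64(6), np.int64(4), np.int64(6)] [np.int64(89), np.int64(99), np.int64(89), np.int64(99)]
diff>40 0
at [ 0.3613 -0.1401  0.2897] yaw 138.4
[[-20.9, -5.8, 12.6, -8.6]]
```

Emit:
carry_out(motion=[[-5,-1.4,0,-4],[-9.5,-2.6,0,-8.6],[-14,-3.9,0,-8.6],[-18,-5,0,-8.6],[-20.9,-5.8,0,-8.6],[-20.9,-5.8,3,-8.6],[-20.9,-5.8,5,-8.6],[-20.9,-5.8,5,-8.6]], grip=-0.5)

```text
time_s: 44.05
eef_pos: [0.4783, -0.316, 0.2357]
eef_rot: [-0.004, 0.284, 0.959, 0.002]
ft_force: [-0.6, 0.5, 0.1]
gripper_width: 0.0641
finger_force: 0.0
```

Run:
```python
from h import *
lamp([(.995,.374)])
```

```text
at [ 0.4783 -0.316   0.2357] yaw 147.0
[[-0.5, -0.5, 7.2, 0.0]]
```

Emit:
carry_out(motion=[[-0.5,-0.5,3,0],[-0.5,-0.5,6,0],[-0.5,-0.5,7.2,0],[-0.5,-0.5,7.3,0],[-0.5,-0.5,7.3,0]])

```text
time_s: 44.55
eef_pos: [0.482, -0.325, 0.1686]
eef_rot: [0.001, 0.283, 0.959, -0.0]
ft_force: [0.6, 0.7, 0.3]
gripper_width: 0.0641
finger_force: 0.0
```

Emit:
carry_out(motion=[[0,0,0,0],[0,0,0,0],[0,0,0,0],[0,0,0,0],[0,0,0,0]], grip=1)

```text
time_s: 45.05
eef_pos: [0.4817, -0.3251, 0.1679]
eef_rot: [0.001, 0.283, 0.959, -0.0]
ft_force: [0.7, 1.0, 2.7]
gripper_width: 0.0088
finger_force: 29.2
```

Run:
```python
from h import *
b=BIN+[0,0,.0725]-LC; s=np.arctan2(b[1],b[0]); t=np.arctan2(b[2],np.hypot(*b[:2])); print(s,t)
lamp([(.995+(s-.995)*k/7,.374+(t-.374)*k/7) for k in range(1,8)])
```

```text
1.5714777576945336 -0.05530978648367648
at [ 0.4817 -0.3251  0.1679] yaw 147.1
[[0.2, 0.5, 0.3, -4.6], [0.0, 1.0, 0.1, -9.3], [-0.0, 1.5, 0.0, -14.1], [0.0, 2.0, -0.0, -18.8], [0.1, 2.5, -0.1, -23.5], [0.3, 3.0, -0.1, -28.2], [0.6, 3.4, -0.1, -32.9]]
```

Emit:
carry_out(motion=[[0.1,0.5,-0.1,-4.6],[0,1.0,-0.3,-9.3],[0,1.5,-0.4,-14.1],[0,2.0,-0.4,-18.8],[0.1,2.5,-0.5,-23.5],[0.3,3.0,-0.5,-28.2],[0.6,3.4,-0.5,-32.9],[0.6,3.4,-0.5,-32.9]])

```text
time_s: 45.85
eef_pos: [0.4983, -0.2951, 0.1753]
eef_rot: [0.004, -0.001, 1.0, -0.003]
ft_force: [8.2, -3.2, 4.6]
gripper_width: 0.0085
finger_force: 29.2
```

Run:
```python
from h import *
p,Rm,s=tool(); print(p,s['ft_force'],s['wrist_torque']); lamp([(1.5715,-.055)])
```

```text
[ 0.4983 -0.2951  0.1753] [ 8.2431 -3.2269  4.5704] [-0.6681 -1.2735  0.0659]
at [ 0.4983 -0.2951  0.1753] yaw -179.9
[[0.3, 0.2, 0.6, 0.1]]
```

Emit:
carry_out(motion=[[0.3,0.1,0,0],[0.3,0.1,0,0],[0.3,0.1,0,0]])

```text
time_s: 46.15
eef_pos: [0.4977, -0.294, 0.1753]
eef_rot: [0.007, -0.0, 1.0, -0.003]
ft_force: [18.0, -2.8, -0.7]
gripper_width: 0.0087
finger_force: 29.6
```

Emit:
carry_out(motion=[[0,0,0,0],[0,0,0,0],[0,0,0,0],[0,0,-3,0],[0,0,-7,0],[0,0,-11,0],[0,0,-14,0],[0,0,-14,0]], grip=-0.5)

```text
time_s: 46.95
eef_pos: [0.4933, -0.2936, 0.318]
eef_rot: [0.003, 0.0, 1.0, -0.003]
ft_force: [-0.4, -0.1, 0.5]
gripper_width: 0.0642
finger_force: 0.0
```

Run:
```python
from h import *
st=env.read_state();W=cam("wrist",st);im=env.capture("wrist");print(st['eef_pos'])
c=LC+[0,.0044,.08]; q=proj(W,[c,c+[.048,0,0],c-[.048,0,0],LC]);print(q)
# handle bar: print gray-profile across bar at a few rows (image cols ~ world y)
g=cv2.cvtColor(im,cv2.COLOR_RGB2GRAY); print(im.shape)
x,y=q[0].astype(int)
for r in (y-35,y-20,y,y+20,y+35): print(r,g[r,x-30:x+31:2].tolist())
```

```text
[ 0.4933 -0.2936  0.318 ]
[[322.2947 190.7364]
 [322.2374 235.4111]
 [322.3588 140.8592]
 [318.8267 171.2781]]
(400, 640, 3)
155 [51, 51, 68, 78, 71, 61, 61, 50, 48, 49, 50, 50, 53, 54, 55, 54, 52, 48, 46, 75, 68, 47, 47, 54, 46, 41, 35, 34, 33, 32, 32]
170 [56, 57, 57, 66, 87, 105, 102, 75, 54, 53, 52, 51, 51, 54, 52, 52, 50, 45, 42, 76, 71, 45, 46, 69, 58, 41, 39, 39, 40, 38, 39]
190 [62, 63, 63, 63, 65, 103, 105, 88, 56, 57, 56, 54, 51, 51, 49, 48, 47, 44, 40, 81, 110, 40, 40, 40, 40, 40, 40, 39, 45, 96, 136]
210 [143, 143, 144, 144, 144, 121, 102, 94, 54, 52, 51, 50, 51, 61, 69, 71, 63, 51, 43, 83, 141, 140, 140, 139, 140, 139, 139, 139, 139, 138, 138]
225 [147, 146, 147, 148, 148, 147, 148, 145, 66, 49, 51, 49, 49, 62, 70, 72, 66, 53, 51, 123, 141, 141, 139, 140, 139, 139, 139, 138, 138, 138, 138]
```

Run:
```python
from station import env
print(env.close_job())
```

```text
the job is handed in; nothing more can be done
None
```

The job is handed in at about 47 s of robot time; no verdict came back. By my own checks, the lamp was aimed at the crossbar first, all four spatulas are in the bin, the lid is shut, and the lamp now points at the bin's middle; I knocked nothing over that I could see.

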